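Pack the stock-count kit into its foam-lined case

TASK

Make up the stock-count kit in the open yellow case: lay the black-capped marker, the black scanner battery, the distance meter and the hand tally counter each fully down in the foam cut-out made for it (the counter dial up, its ring in the narrow part), then shut the lid right down; it need not be latched. The blue-capped marker and the red-tipped ballpoint do not belong to the kit: leave them lying where they are.

Things in the scene. Friction and masses are not known exactly. Their poses are not given: they have to be found in the camera images.
- kit_case: Open yellow case with black base, 206 x 260 x 82 mm shut, fixed on the bench. Origin: centre of its underside; x points from its front (carrying handle) to the hinge side, z up. Rim 56 mm up. Hinge line along y, at x +99 mm, 57 mm up. Two foam blocks, foam_a and foam_b, lie in it side by side in either order, tops 57 mm above the bench, nothing higher but the lid.
- lid_edge (a point): Outer face of the lid, middle of its front edge; z: outward normal, x: toward the hinge. Shut: at x -72, y 0, z 81 mm of kit_case, z up. From the hinge line it is 171 mm along the lid's -x and 24 mm along its z. Flat face 256 mm wide, 165 mm along x. Starts tilted back 95 to 106 degrees from shut; stiff hinge (0.7 N m, 4 to 5 N at the edge): stays where left, push it down to its firm stop.
- foam_a: Black foam block with orange cut-out floors, 158 (x) x 123 (y) x 52 mm, fixed; axes as kit_case. Origin: centre of its underside, 5 mm above the bench. Cut-outs 9 mm deep (floor at z 43 mm). Marker slot 148 (x) x 28 (y) mm, centred x 0, y +24 mm, crossed by a finger notch as deep, x -22 to 22, y -12 to 60 mm. Battery cut-out 88 (x) x 50 (y) mm, centred x 0, y -35 mm.
- foam_b: Block as foam_a (same size, origin, axes, 9 mm depth) with other cut-outs. Meter: 56 (x) x 112 (y) mm, centred x -45, y 0, near the case's front. Counter, near the hinge: wide part x -8 to 44, y -34 to 34 mm; narrow part for its ring x 44 to 66, y -11 to 25 mm. The counter lies right with its origin at x -3, y 0 mm, its z axis along the block's +x, its y along +y.
- black_marker_mid (a point): Middle of the axis of the marker with the BLACK cap: white barrel, 135 mm long, 16 mm across, 15 g, lying on the bench, the point 8 mm above it. y runs along the marker. It may lie either way round in its slot.
- battery: Black scanner battery with gold contacts at one end, 76 (x) x 38 (y) x 22 mm, about 0.18 kg, lying flat. Origin: centre of its underside, z up. It may lie either way round in its cut-out and then stands 13 mm above the foam.
- meter: Hand-held laser distance meter, black with yellow sides, a small grey display, one red and nine grey buttons, 100 (x) x 44 (y) x 26 mm, about 0.14 kg, lying flat, display up. Origin: centre of its underside, z up. In its cut-out it lies along the block's y, either way round, and stands 17 mm above the foam.
- counter: Metal hand tally counter lying dial up: round case 42 mm across, 22 mm thick, with ring, foot and thumb lever; 65 x 56 x 23 mm, 0.09 kg. Origin: at the foot, 11.5 mm above the bench; z level from foot to ring, x down, y level. Case centred at z +22.5, y +7 mm: grip it across y. Ring z 44 to 64 mm round y +7; lever z 38 to 45, y -28 to -10. Stands 13 mm above the foam.
- blue_marker: Marker with a BLUE cap, otherwise like the black one, 135 (y) x 16 mm, lying on the bench. Origin on its underside, y along it. Not part of the kit.
- ballpoint: Thin white ballpoint with red ends, 145 (y) x 11 x 9 mm, lying on the bench. Origin on its underside, y along it. Not part of the kit.
Mind the look-alikes: they are no part of the job. Several things have the shape of the counter; the one meant has the colours described above.

How it is judged (in metres and radians):
On the way, in this order (a step that is already met when the one before it is completed fails the run):
1. the black marker, the battery, the distance meter and the counter all lie down in their cut-outs (x of black_marker_mid in the frame of foam_a between -0.012 and 0.012 m and y of black_marker_mid in the frame of foam_a between 0.012 and 0.036 m and z of black_marker_mid in the frame of foam_a between 0.046 and 0.056 m and angle between the y axis of black_marker_mid and the x axis of foam_a, either way round below 0.2 rad and x of battery in the frame of foam_a between -0.012 and 0.012 m and y of battery in the frame of foam_a between -0.047 and -0.023 m and z of battery in the frame of foam_a between 0.038 and 0.047 m and angle between the x axis of battery and the x axis of foam_a, either way round below 0.2 rad and x of meter in the frame of foam_b between -0.057 and -0.033 m and y of meter in the frame of foam_b between -0.012 and 0.012 m and z of meter in the frame of foam_b between 0.038 and 0.047 m and angle between the x axis of meter and the y axis of foam_b, either way round below 0.2 rad and x of counter in the frame of foam_b between -0.015 and 0.009 m and y of counter in the frame of foam_b between -0.016 and 0.016 m and z of counter in the frame of foam_b between 0.05 and 0.0585 m and angle between the z axis of counter and the x axis of foam_b, either way round below 0.4 rad), for 0.2 s.
2. the lid is shut (angle between lid_edge's own z axis and vertical below 0.05 rad), for 0.2 s.
At the end, for the whole second after the job is handed in: Black marker, battery, meter and counter each lie on the floor of their own cut-out (12 mm from its middle, counter 16 mm sideways; about 4 mm of resting height; turned under 0.2 rad, counter 0.4 rad), and the lid is within 0.05 rad of shut (all of step 1 and angle between lid_edge's own z axis and vertical below 0.05 rad); the robot touches nothing.
It fails at once if the blue marker is moved by more than 30 mm (distance of blue_marker from where it was at the start of the episode above 0.03 m).
It fails at once if the ballpoint is moved by more than 30 mm (distance of ballpoint from where it was at the start of the episode above 0.03 m).
It also fails if it takes over 125 s, if anything falls off the work surface, if the arm or the gripper's body presses on something with over 40 N, if the wrist force passes 120 N, or if a joint passes its speed limit or range.

ROBOT

A 6-joint arm with a two-finger parallel gripper is mounted at the origin on a cart in front of the work surface, level with it; the furniture and walls round the work are solid. World frame = base frame: x ahead of the robot, y to its left, z up, the work surface at z = 0. Lengths are in mm, angles in rad, forces in N, time in s.
With the tool pointing down it reaches from about 300 to 875 mm from the base axis. Payload 6.4 kg.
Tool frame: the origin (TCP) lies midway between the tips of the shut fingers; the grasp point (between the pads) lies 19 mm behind it; z points along the fingers, y is the line along which they close (so a half turn about z gives the same grasp; the last joint's range is limited). The gripper opens to 85 mm and grips with 20 to 120 N. Pads are 22 mm wide; open, the fingers measure 114 mm over their backs; the gripper's body (76 mm by 85 mm) begins 54 mm behind the grasp point. The pads swing forward as they close: fully open they stand 13 mm farther back than shut.
Start: joints at [-1.481, 0.181, 1.607, -0, 1.354, -0.206], TCP at [167.631, -550.037, 231.288] pointing down, gripper open.
Joint ranges: [-2.99, 2.99], [-0.89, 2.07], [0.3, 2.58], [-1.14, 4.28], [0, 2.63], [-3.12, 3.12]. Speed limits (rad/s): [2.57, 2.57, 3.01, 3.14, 3.14, 3.14].

INTERFACE

Orientations are given as a unit quaternion [x, y, z, w].
In Python, from rig import ctrl, vision, order gives the robot as it stands. The module is installed in compiled form; this text tells all that it offers.
- The arm moves only by the tool jog_arm, never from a script. Its argument "targets" is a list of rows, each an object of numbers: "tx", "ty", "tz": the shift along the tool's x, y, z in mm; "rx", "ry", "rz": the turn, a rotation vector about the tool's x, y, z in units of 5 degrees (1.0 is 5 degrees). A call has 1 to 10 rows; each row shifts and turns the commanded pose from where the row before left it, along the tool's axes as they then stand; what a row does not reach is not made up. A row lasts 1/12 s, in which the tool goes at most 41.7 mm and 7.16 degrees, less where a joint would pass 70% of its speed; a pose out of reach is approached as far as the arm can. A call is refused whole if a number of a shift passes 41.7 or a number of a turn 1, either way. A call with a gripper value outside its range is refused whole. "jaw" is the opening, from 0 (shut) to 1 (fully open), set as the call begins (left out, the last holds). The fingers move at their own pace and stop on an object; the grip force is fixed at half the most. Time passes only in rows, so rows that do not move let the fingers close. It gives the time, the measured TCP pose, the force, the opening and the grip force at its end, in the units of the state.
- ctrl.get_obs(): the state, without advancing time (a new reading comes with each control period).
- vision.camera(name): name is "scene" or "top" or "wrist"; returns a dict with "pixels" (480x640x3 uint8, red, green, blue), "camera_matrix" (3x3 intrinsics, pixels), "origin" and "orientation" of the camera in the world. Camera axes: x right, y down, z forward; pixel columns grow to the right and rows downward; lengths in mm; the calibration is good to about 2 mm. The wrist camera is an equidistant fisheye: a pixel r from the principal point sees the ray r / f radians off the axis. A picture is of the moment at which its call begins. There is no depth.
- order.sign_off(): hands the job in; it is judged then, once.
The state is a dict: "t": time; "joint_positions": joint angles; "qd": joint speeds; "effort": joint torques, N m; "tcp_pos": TCP position; "ee_rot": TCP orientation; "contact_force": force on the tool from outside, world axes, zero at the start; "wrist_torque": the same for the moment, N m; "grip_width": opening from 0.0 (shut) to 1.0 (fully open); "finger_force": force on a finger pad.
Only numpy, scipy, OpenCV 4.12 (cv2) and the standard library are available. Lean on these libraries where they do the work, as an engineer would, in place of code of your own. Each camera call takes 0.05 s, during which the arm holds its last target. There are 200 camera calls.

## Working session

There is one attempt and no reset: what is moved stays moved. The work goes in short steps, Python scripts to look and compute and a tool call to move; the robot and the scene stay as the last step left them, time stands still between calls to the robot, and variables do not carry over. Pictures are saved under pics/ and viewed, at most 14 in all, crops included, and the job is handed in when it is done.

Besides the shell and the picture viewer there is one more tool, called after "Call:" as a command line: name --argument value ..., lists and objects as JSON in quotes. jog_arm: Moves the arm, as the interface text tells. Its arguments: {"type":"object","properties":{"targets":{"type":"array","items":{"type":"object","properties":{"tx":{"type":"number"},"ty":{"type":"number"},"tz":{"type":"number"},"rx":{"type":"number"},"ry":{"type":"number"},"rz":{"type":"number"}}}},"jaw":{"type":"number"}},"required":["targets"]}

```bash
mkdir -p pics; cat > h.py <<'E'
import numpy as np, cv2
from scipy.spatial.transform import Rotation as R
from rig import ctrl, vision, order
def snap(name,fn):
    c=vision.camera(name); cv2.imwrite('pics/'+fn+'.png',c['pixels'][:,:,::-1])
    np.savez('pics/'+fn+'.npz',**{k:np.array(v) for k,v in c.items()}); return c
def load(fn): return dict(np.load('pics/'+fn+'.npz'))
def ray(c,uv):
    K=np.array(c['camera_matrix']); d=np.linalg.solve(K,[uv[0],uv[1],1.]); return R.from_quat(c['orientation']).as_matrix()@d
def plane(c,uv,z):
    o=np.array(c['origin']); d=ray(c,uv); return o+d*(z-o[2])/d[2]
def proj(c,p):
    q=R.from_quat(c['orientation']).as_matrix().T@(np.array(p)-np.array(c['origin'])); k=np.array(c['camera_matrix'])@q; return k[:2]/k[2]
E
python3 - <<'E'
from h import *
for n in ['top','scene']:
    c=snap(n,n+'0'); print(n,c['origin'],c['orientation'],c['camera_matrix'])
print(ctrl.get_obs())
E
```

```text
top [ 283.93808803 -156.6136155  1377.72472551] [ 0.70544707 -0.70449687  0.05925278 -0.05017677] [[543.44016815   0.         315.44504474]
 [  0.         543.44016815 239.49115622]
 [  0.           0.           1.        ]]
scene [-834.78713539  987.65196079  903.3765378 ] [-0.33939307  0.77004054 -0.48786904  0.23202091] [[611.14247279   0.         321.63996108]
 [  0.         611.14247279 232.88601463]
 [  0.           0.           1.        ]]
{'t': 0.1, 'joint_positions': array([-1.48126700e+00,  1.81489140e-01,  1.60788937e+00, -1.74663236e-05,
        1.35383880e+00, -2.06287739e-01]), 'qd': array([ 5.59060051e-04,  3.15268054e-04, -1.03843583e-04, -8.18253910e-04,
       -3.09933398e-05, -7.54041563e-04]), 'effort': array([-8.85555642e-05, -4.45880842e+01, -3.52239811e+01, -1.67270114e-04,
        4.21716250e-03,  4.60323031e-05]), 'tcp_pos': array([ 167.59719856, -549.5081724 ,  230.47067877]), 'ee_rot': array([ 9.89080856e-01,  1.47371642e-01,  3.88838645e-05, -8.11443453e-04]), 'contact_force': array([-0.01821653, -0.61631687,  0.04372796]), 'wrist_torque': array([0.02702601, 0.05744033, 0.03403044]), 'finger_force': 0.0, 'grip_width': 0.9982117613887098}
```

View pics/top0.png

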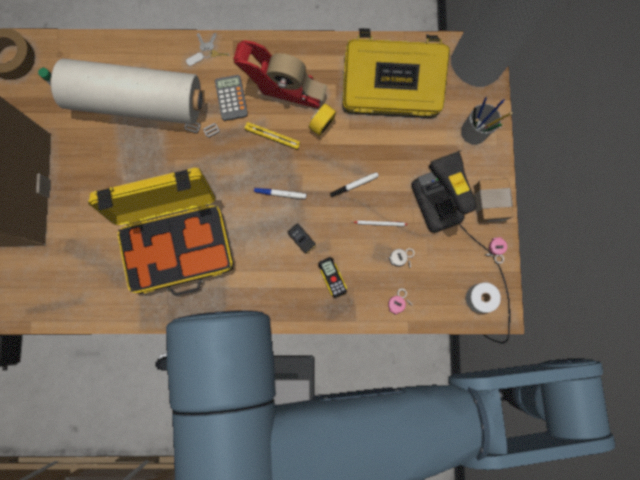

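View pics/scene0.png

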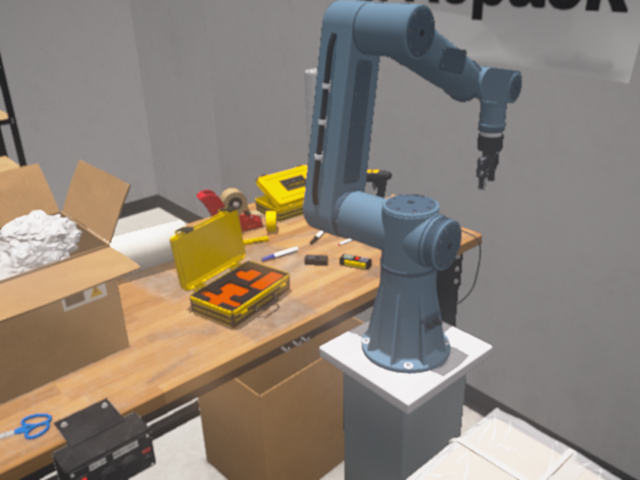

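The top view shows the case at about (178,248), battery (301,238), meter (333,277), black marker (354,185), blue marker (280,193), ballpoint (381,223), and the grey counter (400,257); the pink ones are decoys. Next I enlarge and measure.

```bash
python3 - <<'E'
from h import *
c=load('top0'); im=c['pixels']
a=cv2.resize(im[160:310,80:240],None,fx=2.5,fy=2.5,interpolation=cv2.INTER_CUBIC)
b=cv2.resize(im[160:310,240:424],None,fx=2.5*160/184*1.0,fy=2.5*160/184,interpolation=cv2.INTER_CUBIC)
b=cv2.resize(im[165:310,270:420],None,fx=2.6,fy=2.6,interpolation=cv2.INTER_CUBIC)
h=max(a.shape[0],b.shape[0])
o=np.zeros((h,a.shape[1]+b.shape[1],3),np.uint8); o[:a.shape[0],:a.shape[1]]=a; o[:b.shape[0],a.shape[1]:]=b
cv2.imwrite('pics/crop0.png',o[:,:800,::-1])
hsv=cv2.cvtColor(im,cv2.COLOR_RGB2HSV); g=im.max(2)
def rect(mask,box,z,name,hs):
    m=np.zeros_like(mask); x0,y0,x1,y1=box; m[y0:y1,x0:x1]=mask[y0:y1,x0:x1]
    n,l,st,ce=cv2.connectedComponentsWithStats(m.astype(np.uint8))
    for k in range(1,n):
        if st[k,4]<hs: continue
        pts=np.argwhere(l==k)[:,::-1].astype(float)
        w=np.array([plane(c,p,z)[:2] for p in pts],np.float32)
        r=cv2.minAreaRect(w)
        print(name,st[k,4],'px',ce[k].round(1),'w',np.round(r[0],1),'size',np.round(r[1],1),'ang',round(r[2],1))
rect(g<75,(280,220,320,256),22,'battery',60)
yel=(hsv[...,0]>20)&(hsv[...,0]<35)&(hsv[...,1]>140)&(g>90)
rect((g<85)|yel,(312,252,352,302),26,'meter',100)
# marker: non-wood by saturation
wood=(hsv[...,0]>5)&(hsv[...,0]<22)&(hsv[...,1]>75)
rect(~wood,(325,165,385,205),8,'bmark',60)
rect(~wood,(248,180,312,206),8,'blue',60)
rect(~wood,(350,212,410,232),6,'pen',40)
rect(~wood,(384,240,420,275),20,'counter',40)
org=(hsv[...,0]<12)&(hsv[...,1]>180)&(g>130)
rect(org,(105,200,245,290),48,'orange',100)
print(np.median(im[190:200,255:268].reshape(-1,3),0), im[210,330])
E
```

```text
battery 330 px [301.5 238.4] w [ 499.5 -137.6] size [70.  34.7] ang 42.2
meter 335 px [331.9 277.2] w [ 400.4 -216. ] size [100.1  44.8] ang 23.9
bmark 315 px [356.6 182.9] w [ 643.7 -275.2] size [ 20.1 134.9] ang 27.2
blue 762 px [278.  191.6] w [620.6 -74.6] size [ 66.3 150.2] ang 0.2
pen 242 px [380.6 222.9] w [ 541.9 -341.5] size [131.3  13.1] ang 87.4
counter 327 px [399.6 256.5] w [ 456.3 -388. ] size [44.2 65.3] ang 44.4
orange 606 px [196.3 232.8] w [512.3 120.6] size [70.3 64.5] ang 13.2
orange 1495 px [150.1 255. ] w [452.3 233.9] size [143.5 117.2] ang 13.8
orange 923 px [202.6 259.8] w [440.3 102.8] size [ 52.8 109. ] ang 13.9
[131.  103.5  93. ] [168 133  95]
```

View pics/crop0.png

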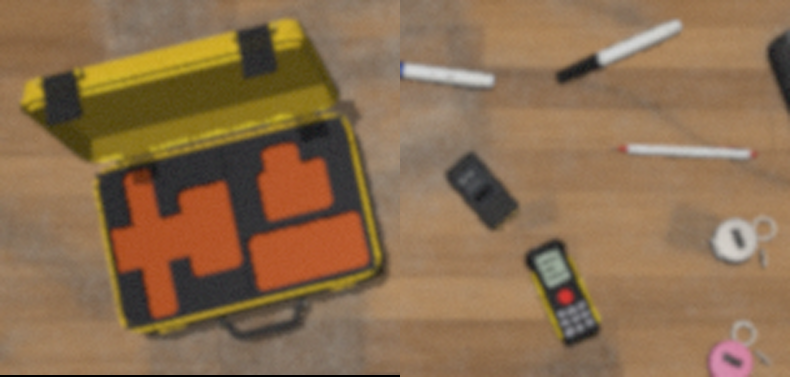

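The crops confirm the layout: foam_a is on the left (+y), foam_b on the right, and the counter's ring points up-right with its lever to the lower right. I'll move to a hover over the items for a closer look.

```bash
cat > plan.py <<'E'
import sys; from h import *
def plan(x,y,z,yaw=None,n=None):
    s=ctrl.get_obs(); p=s['tcp_pos']; M=R.from_quat(s['ee_rot']).as_matrix()
    ps=np.degrees(np.arctan2(M[1,0],M[0,0]))
    d=0 if yaw is None else (yaw-ps+90)%180-90
    print('t',round(s['t'],1),'tcp',p.round(1),'yaw',round(ps,1),'dyaw',round(d,1),'j6',s['joint_positions'][5].round(2),'tilt',np.degrees(np.arccos(-M[2,2])).round(2),'F',s['contact_force'].round(1),'gw',round(s['grip_width'],3),'ff',s['finger_force'])
    D=np.array([x,y,z])-p; n=n or int(np.ceil(max(np.linalg.norm(D)/36,abs(d)/4.99,1)))
    rz=-d/n/5
    for k in range(n):
        a=np.radians(ps+d*k/n); u=np.array([np.cos(a),np.sin(a),0]); v=np.array([np.sin(a),-np.cos(a),0])
        print('{"tx":%.1f,"ty":%.1f,"tz":%.1f,"rz":%.2f}'%(u@D/n,v@D/n,-D[2]/n,rz),end=',')
    print()
if __name__=='__main__':
    a=[float(v) for v in sys.argv[1:]]; plan(*a[:3],*(a[3:4]),*[int(v) for v in a[4:]])
E
python3 plan.py 560 -260 290 25
python3 - <<'E'
from h import *
c=load('top0')
for n,uv,z in [('bm',(354.6,184.6),8),('ring',(270+365/2.6,165+228/2.6),11),('case',(270+335/2.6,165+240/2.6),22)]: print(n,plane(c,uv,z).round(1))
E
```

```text
t 0.1 tcp [ 167.6 -549.5  230.5] yaw 16.9 dyaw 8.1 j6 -0.21 tilt 0.09 F [-0.  -0.6  0. ] gw 0.998 ff 0.0
{"tx":32.8,"ty":-11.6,"tz":-4.3,"rz":-0.12},{"tx":33.0,"ty":-11.3,"tz":-4.3,"rz":-0.12},{"tx":33.1,"ty":-10.9,"tz":-4.3,"rz":-0.12},{"tx":33.2,"ty":-10.6,"tz":-4.3,"rz":-0.12},{"tx":33.3,"ty":-10.3,"tz":-4.3,"rz":-0.12},{"tx":33.4,"ty":-9.9,"tz":-4.3,"rz":-0.12},{"tx":33.5,"ty":-9.6,"tz":-4.3,"rz":-0.12},{"tx":33.6,"ty":-9.3,"tz":-4.3,"rz":-0.12},{"tx":33.7,"ty":-8.9,"tz":-4.3,"rz":-0.12},{"tx":33.8,"ty":-8.6,"tz":-4.3,"rz":-0.12},{"tx":33.8,"ty":-8.3,"tz":-4.3,"rz":-0.12},{"tx":33.9,"ty":-7.9,"tz":-4.3,"rz":-0.12},{"tx":34.0,"ty":-7.6,"tz":-4.3,"rz":-0.12},{"tx":34.1,"ty":-7.2,"tz":-4.3,"rz":-0.12},
bm [ 642.2 -275.8    8. ]
ring [ 464.  -415.5   11. ]
case [ 450.8 -384.    22. ]
```

Call:
jog_arm --targets '[{"tx": 33,"ty": -11.5,"tz": -4.5,"rz": -0.12},{"tx": 33,"ty": -11.3,"tz": -4.5,"rz": -0.12},{"tx": 33,"ty": -11,"tz": -4.5,"rz": -0.12},{"tx": 33,"ty": -10.6,"tz": -4.5,"rz": -0.12},{"tx": 33.3,"ty": -10.3,"tz": -4.5,"rz": -0.12},{"tx": 33.4,"ty": -10,"tz": -4.5,"rz": -0.12},{"tx": 33.5,"ty": -9.6,"tz": -4.5,"rz": -0.12},{"tx": 33.6,"ty": -9.3,"tz": -4.5,"rz": -0.12},{"tx": 33.7,"ty": -9,"tz": -4.5,"rz": -0.12},{"tx": 33.8,"ty": -8.6,"tz": -4.5,"rz": -0.12}]' --jaw 1

```text
$.targets[0]: bad value
```

Call:
jog_arm --targets '[{"tx": 34,"ty": -8.3,"tz": -4.5,"rz": -0.12},{"tx": 34,"ty": -8,"tz": -4.5,"rz": -0.12},{"tx": 34,"ty": -7.6,"tz": -4.5,"rz": -0.12},{"tx": 34,"ty": -7.2,"tz": -4.5,"rz": -0.12},{"tx": 0}]'

```text
$.targets[0]: bad value
```

```bash
python3 plan.py 560 -260 290 25; python3 - <<'E'
from h import *
c=snap('wrist','w1'); print(c['origin'],c['orientation'],c['camera_matrix'],ctrl.get_obs()['joint_positions'].round(2))
E
```

```text
t 0.1 tcp [ 167.6 -549.5  230.5] yaw 16.9 dyaw 8.1 j6 -0.21 tilt 0.09 F [-0.  -0.6  0. ] gw 0.998 ff 0.0
{"tx":32.8,"ty":-11.6,"tz":-4.3,"rz":-0.12},{"tx":33.0,"ty":-11.3,"tz":-4.3,"rz":-0.12},{"tx":33.1,"ty":-10.9,"tz":-4.3,"rz":-0.12},{"tx":33.2,"ty":-10.6,"tz":-4.3,"rz":-0.12},{"tx":33.3,"ty":-10.3,"tz":-4.3,"rz":-0.12},{"tx":33.4,"ty":-9.9,"tz":-4.3,"rz":-0.12},{"tx":33.5,"ty":-9.6,"tz":-4.3,"rz":-0.12},{"tx":33.6,"ty":-9.3,"tz":-4.3,"rz":-0.12},{"tx":33.7,"ty":-8.9,"tz":-4.3,"rz":-0.12},{"tx":33.8,"ty":-8.6,"tz":-4.3,"rz":-0.12},{"tx":33.8,"ty":-8.3,"tz":-4.3,"rz":-0.12},{"tx":33.9,"ty":-7.9,"tz":-4.3,"rz":-0.12},{"tx":34.0,"ty":-7.6,"tz":-4.3,"rz":-0.12},{"tx":34.1,"ty":-7.2,"tz":-4.3,"rz":-0.12},
[ 247.52611182 -526.27535299  373.7891249 ] [ 0.79279721 -0.58726855 -0.09744601  0.13073831] [[371.64829954   0.         318.55294716]
 [  0.         371.64829954 240.74433258]
 [  0.           0.           1.        ]] [-1.48  0.18  1.61  0.    1.35 -0.21]
```

View pics/w1.png

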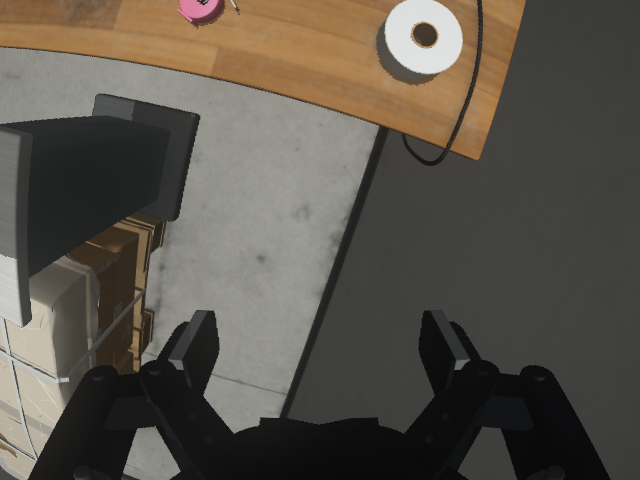

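The arm did not move: the call was refused, probably because every row needs all six numbers. The wrist view only shows the bench edge.

Call:
jog_arm --targets '[{"tx": 33,"ty": -11.5,"tz": -4.5,"rx": 0,"ry": 0,"rz": -0.12},{"tx": 33,"ty": -11.3,"tz": -4.5,"rx": 0,"ry": 0,"rz": -0.12},{"tx": 33,"ty": -11,"tz": -4.5,"rx": 0,"ry": 0,"rz": -0.12},{"tx": 33,"ty": -10.6,"tz": -4.5,"rx": 0,"ry": 0,"rz": -0.12},{"tx": 33.3,"ty": -10.3,"tz": -4.5,"rx": 0,"ry": 0,"rz": -0.12},{"tx": 33.4,"ty": -10,"tz": -4.5,"rx": 0,"ry": 0,"rz": -0.12},{"tx": 33.5,"ty": -9.6,"tz": -4.5,"rx": 0,"ry": 0,"rz": -0.12},{"tx": 33.6,"ty": -9.3,"tz": -4.5,"rx": 0,"ry": 0,"rz": -0.12},{"tx": 33.7,"ty": -9,"tz": -4.5,"rx": 0,"ry": 0,"rz": -0.12},{"tx": 33.8,"ty": -8.6,"tz": -4.5,"rx": 0,"ry": 0,"rz": -0.12}]' --jaw 1

```text
t: 0.98
tcp_pos: [448.7, -341.2, 276.3]
ee_rot: [0.98, 0.199, -0.0, -0.0]
contact_force: [0.6, -0.1, 0.6]
grip_width: 0.998
finger_force: 0.0
```

Call:
jog_arm --targets '[{"tx": 34,"ty": -8.3,"tz": -4.5,"rx": 0,"ry": 0,"rz": -0.12},{"tx": 0,"ty": 0,"tz": 0,"rx": 0,"ry": 0,"rz": 0}]'

```text
t: 1.15
tcp_pos: [479.8, -317.8, 281.6]
ee_rot: [0.978, 0.207, 0.001, -0.0]
contact_force: [0.5, 0.6, 0.7]
grip_width: 0.999
finger_force: 0.0
```

```bash
cat >> h.py <<'E'
def fray(c,uv):
    K=np.array(c['camera_matrix']); q=np.array([(uv[0]-K[0,2])/K[0,0],(uv[1]-K[1,2])/K[1,1]]); th=np.hypot(*q)
    d=np.r_[q/max(th,1e-9)*np.sin(th),np.cos(th)]; return R.from_quat(c['orientation']).as_matrix()@d
def fplane(c,uv,z):
    o=np.array(c['origin']); d=fray(c,uv); return o+d*(z-o[2])/d[2]
E
python3 plan.py 560 -260 290 25; python3 - <<'E'
from h import *
c=snap('wrist','w2'); print(c['origin'],c['orientation'])
E
```

```text
t 1.1 tcp [ 479.8 -317.8  281.6] yaw 23.9 dyaw 1.1 j6 0.36 tilt 0.17 F [0.5 0.6 0.7] gw 0.999 ff 0.0
{"tx":32.2,"ty":-6.8,"tz":-2.8,"rz":-0.07},{"tx":32.3,"ty":-6.6,"tz":-2.8,"rz":-0.07},{"tx":32.3,"ty":-6.4,"tz":-2.8,"rz":-0.07},
[ 555.85485443 -285.08428393  425.14351978] [ 0.82692895 -0.5385216  -0.08788683  0.13586355]
```

View pics/w2.png

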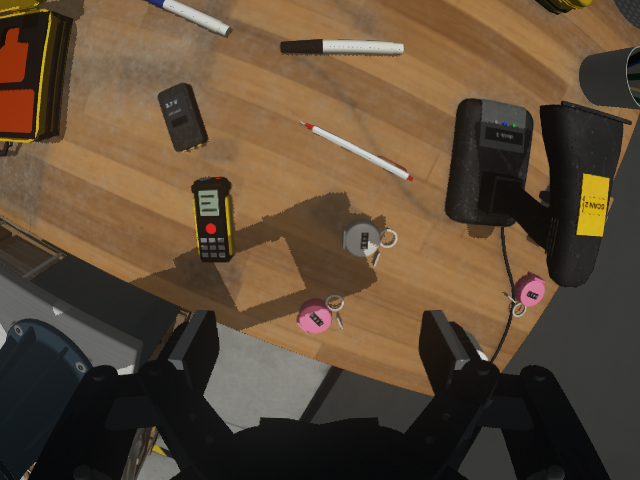

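The wrist picture shows everything: black marker from (282,47) to (403,48), battery around (183,117), meter around (213,220), counter case (361,240) with ring (388,238), and ballpoint from (302,123) to (412,179).

```bash
python3 - <<'E'
from h import *
c=load('w2'); im=c['pixels']; hsv=cv2.cvtColor(im,cv2.COLOR_RGB2HSV); g=im.max(2)
def P(n,*uvz):
    q=[fplane(c,(u,v),z)[:2] for u,v,z in uvz]; print(n,[x.round(1).tolist() for x in q],'mid',np.mean(q,0).round(1),'len',np.linalg.norm(q[1]-q[0]).round(1),'yaw',np.degrees(np.arctan2(*(q[1]-q[0])[::-1])).round(1))
P('bm',(282,47,8),(403,48,8)); P('case-ring',(361,239,20),(388,238,11.5)); P('pen',(302,123,5),(412,179,5))
def rect(mask,box,z,name):
    m=np.zeros_like(mask); x0,y0,x1,y1=box; m[y0:y1,x0:x1]=mask[y0:y1,x0:x1]
    m=cv2.morphologyEx(m.astype(np.uint8),cv2.MORPH_OPEN,np.ones((3,3)))
    n,l,st,ce=cv2.connectedComponentsWithStats(m); k=1+st[1:,4].argmax()
    w=np.array([fplane(c,p,z)[:2] for p in np.argwhere(l==k)[:,::-1].astype(float)],np.float32)
    r=cv2.minAreaRect(w); print(name,st[k,4],ce[k].round(0),np.round(r[0],1),np.round(r[1],1),round(r[2],1))
wood=(hsv[...,0]>5)&(hsv[...,0]<22)&(hsv[...,1]>75)
rect(~wood,(270,30,415,65),8,'bm')
for z in (11,22): rect(g<70,(145,70,220,160),z,'batt')
for z in (13,26): rect((g<70)|((hsv[...,0]>22)&(hsv[...,1]>150)),(180,165,245,270),z,'meter')
grey=(hsv[...,1]<60)&(g>70)
rect(grey,(335,215,372,262),20,'cnt')
E
```

```text
bm [[616.3, -215.0], [672.2, -336.7]] mid [ 644.2 -275.8] len 134.0 yaw -65.3
case-ring [[452.9, -384.6], [465.0, -415.8]] mid [ 458.9 -400.2] len 33.4 yaw -68.8
pen [[545.5, -270.0], [539.8, -411.5]] mid [ 542.7 -340.8] len 141.6 yaw -92.3
bm 1039 [362.  47.] [ 653.2 -295.9] [15.3 90.4] 25.3
batt 2109 [183. 117.] [ 502.3 -138.4] [76.  43.7] 40.7
batt 2109 [183. 117.] [ 503.7 -142.3] [74.  42.5] 40.7
meter 2459 [212. 226.] [ 391.7 -210.1] [118.9  69.8] 19.5
meter 2459 [212. 226.] [ 396.9 -212.4] [115.2  67.6] 19.5
cnt 717 [358. 239.] [ 450.7 -380.8] [39.2 33. ] 25.1
```

```bash
python3 plan.py 644 -276 90 115 20; python3 - <<'E'
from h import *
c=load('w2')
for z in (13,26):
  print([fplane(c,p,z)[:2].round(1) for p in [(211,178),(214,262),(193,222),(234,222)]])
for z in (22,): print([fplane(c,p,z)[:2].round(1) for p in [(158,92),(186,82),(207,142),(179,151)]])
E
```

```text
t 1.2 tcp [ 477.8 -319.5  281. ] yaw 23.8 dyaw -88.8 j6 0.36 tilt 0.04 F [-0.1 -1.2  0.1] gw 1.001 ff 0.0
{"tx":8.5,"ty":1.4,"tz":9.6,"rz":0.89},{"tx":8.6,"ty":0.7,"tz":9.6,"rz":0.89},{"tx":8.6,"ty":0.0,"tz":9.6,"rz":0.89},{"tx":8.6,"ty":-0.6,"tz":9.6,"rz":0.89},{"tx":8.5,"ty":-1.3,"tz":9.6,"rz":0.89},{"tx":8.4,"ty":-1.9,"tz":9.6,"rz":0.89},{"tx":8.2,"ty":-2.6,"tz":9.6,"rz":0.89},{"tx":8.0,"ty":-3.2,"tz":9.6,"rz":0.89},{"tx":7.7,"ty":-3.8,"tz":9.6,"rz":0.89},{"tx":7.4,"ty":-4.4,"tz":9.6,"rz":0.89},{"tx":7.0,"ty":-5.0,"tz":9.6,"rz":0.89},{"tx":6.6,"ty":-5.5,"tz":9.6,"rz":0.89},{"tx":6.2,"ty":-6.0,"tz":9.6,"rz":0.89},{"tx":5.7,"ty":-6.4,"tz":9.6,"rz":0.89},{"tx":5.2,"ty":-6.9,"tz":9.6,"rz":0.89},{"tx":4.6,"ty":-7.2,"tz":9.6,"rz":0.89},{"tx":4.0,"ty":-7.6,"tz":9.6,"rz":0.89},{"tx":3.4,"ty":-7.9,"tz":9.6,"rz":0.89},{"tx":2.8,"ty":-8.1,"tz":9.6,"rz":0.89},{"tx":2.2,"ty":-8.3,"tz":9.6,"rz":0.89},
[array([ 448.6, -198. ]), array([ 351.9, -235.4]), array([ 389.9, -194.7]), array([ 410.1, -241.7])]
[array([ 452. , -200.7]), array([ 358.4, -237. ]), array([ 395.2, -197.5]), array([ 414.7, -243.1])]
[array([ 520.3, -103.6]), array([ 541.5, -132.2]), array([ 487.2, -181. ]), array([ 465.8, -153.1])]
```

```bash
sed -i 's/(yaw-ps+90)%180-90/(yaw-ps+180)%360-180/; s/if yaw is None else/if yaw is None else/' plan.py
sed -i 's/print(.{"tx":%.1f,"ty":%.1f,"tz":%.1f,"rz":%.2f}.%(/print("%.1f %.1f %.1f %.2f"%(/; s/end=.,.)/end=" | ")/' plan.py; python3 plan.py 644 -276 80 115 20
```

```text
t 1.2 tcp [ 477.8 -319.5  281. ] yaw 23.8 dyaw 91.2 j6 0.36 tilt 0.04 F [-0.1 -1.2  0.1] gw 1.001 ff 0.0
8.5 1.4 10.1 -0.91 | 8.3 2.0 10.1 -0.91 | 8.2 2.7 10.1 -0.91 | 7.9 3.3 10.1 -0.91 | 7.6 4.0 10.1 -0.91 | 7.3 4.5 10.1 -0.91 | 6.9 5.1 10.1 -0.91 | 6.5 5.6 10.1 -0.91 | 6.0 6.1 10.1 -0.91 | 5.5 6.6 10.1 -0.91 | 5.0 7.0 10.1 -0.91 | 4.4 7.4 10.1 -0.91 | 3.8 7.7 10.1 -0.91 | 3.2 8.0 10.1 -0.91 | 2.5 8.2 10.1 -0.91 | 1.9 8.4 10.1 -0.91 | 1.2 8.5 10.1 -0.91 | 0.5 8.6 10.1 -0.91 | -0.2 8.6 10.1 -0.91 | -0.9 8.5 10.1 -0.91 |
```

Call:
jog_arm --targets '[{"tx": 8.5,"ty": 1.4,"tz": 10,"rx": 0,"ry": 0,"rz": -0.91},{"tx": 8.3,"ty": 2,"tz": 10,"rx": 0,"ry": 0,"rz": -0.91},{"tx": 8.2,"ty": 2.7,"tz": 10,"rx": 0,"ry": 0,"rz": -0.91},{"tx": 7.9,"ty": 3.3,"tz": 10,"rx": 0,"ry": 0,"rz": -0.91},{"tx": 7.6,"ty": 4,"tz": 10,"rx": 0,"ry": 0,"rz": -0.91},{"tx": 7.3,"ty": 4.5,"tz": 10,"rx": 0,"ry": 0,"rz": -0.91},{"tx": 6.9,"ty": 5.1,"tz": 10,"rx": 0,"ry": 0,"rz": -0.91},{"tx": 6.5,"ty": 5.6,"tz": 10,"rx": 0,"ry": 0,"rz": -0.91},{"tx": 6,"ty": 6.1,"tz": 10,"rx": 0,"ry": 0,"rz": -0.91},{"tx": 5.5,"ty": 6.6,"tz": 10,"rx": 0,"ry": 0,"rz": -0.91}]'

```text
t: 2.03
tcp_pos: [558.0, -301.1, 179.7]
ee_rot: [0.823, 0.568, -0.0, -0.0]
contact_force: [-0.6, 0.8, 0.4]
grip_width: 1.002
finger_force: 0.0
```

Call:
jog_arm --targets '[{"tx": 5,"ty": 7,"tz": 10,"rx": 0,"ry": 0,"rz": -0.91},{"tx": 4.4,"ty": 7.4,"tz": 10,"rx": 0,"ry": 0,"rz": -0.91},{"tx": 3.8,"ty": 7.7,"tz": 10,"rx": 0,"ry": 0,"rz": -0.91},{"tx": 3.2,"ty": 8,"tz": 10,"rx": 0,"ry": 0,"rz": -0.91},{"tx": 2.5,"ty": 8.2,"tz": 10,"rx": 0,"ry": 0,"rz": -0.91},{"tx": 1.9,"ty": 8.4,"tz": 10,"rx": 0,"ry": 0,"rz": -0.91},{"tx": 1.2,"ty": 8.5,"tz": 10,"rx": 0,"ry": 0,"rz": -0.91},{"tx": 0.5,"ty": 8.6,"tz": 10,"rx": 0,"ry": 0,"rz": -0.91},{"tx": -0.2,"ty": 8.6,"tz": 10,"rx": 0,"ry": 0,"rz": -0.91},{"tx": -0.9,"ty": 8.5,"tz": 10,"rx": 0,"ry": 0,"rz": -0.91}]'

```text
t: 2.87
tcp_pos: [641.2, -280.1, 79.6]
ee_rot: [0.54, 0.842, -0.0, -0.001]
contact_force: [0.1, -0.3, -0.3]
grip_width: 1.004
finger_force: 0.0
```

Call:
jog_arm --targets '[{"tx": 0,"ty": 0,"tz": 0,"rx": 0,"ry": 0,"rz": 0},{"tx": 0,"ty": 0,"tz": 0,"rx": 0,"ry": 0,"rz": 0}]'

```text
t: 3.03
tcp_pos: [640.8, -279.4, 79.5]
ee_rot: [0.542, 0.841, -0.0, -0.001]
contact_force: [-0.4, -0.6, -0.2]
grip_width: 1.003
finger_force: 0.0
```

```bash
python3 plan.py 644 -276 4 115 
```

```text
t 3.0 tcp [ 640.8 -279.4   79.5] yaw 114.4 dyaw 0.6 j6 -1.01 tilt 0.15 F [-0.4 -0.6 -0.2] gw 1.003 ff 0.0
0.6 1.4 25.2 -0.04 | 0.6 1.4 25.2 -0.04 | 0.6 1.4 25.2 -0.04 |
```

Call:
jog_arm --targets '[{"tx": 0.6,"ty": 1.4,"tz": 25,"rx": 0,"ry": 0,"rz": -0.04},{"tx": 0.6,"ty": 1.4,"tz": 25,"rx": 0,"ry": 0,"rz": -0.04},{"tx": 0.6,"ty": 1.4,"tz": 25,"rx": 0,"ry": 0,"rz": -0.04},{"tx": 0,"ty": 0,"tz": 0,"rx": 0,"ry": 0,"rz": 0}]'

```text
t: 3.37
tcp_pos: [641.1, -274.2, 0.8]
ee_rot: [0.537, 0.843, -0.0, -0.004]
contact_force: [-0.2, 1.2, -1.8]
grip_width: 1.005
finger_force: 0.0
```

Call:
jog_arm --targets '[{"tx": 0,"ty": 0,"tz": 0,"rx": 0,"ry": 0,"rz": 0},{"tx": 0,"ty": 0,"tz": 0,"rx": 0,"ry": 0,"rz": 0},{"tx": 0,"ty": 0,"tz": 0,"rx": 0,"ry": 0,"rz": 0},{"tx": 0,"ty": 0,"tz": 0,"rx": 0,"ry": 0,"rz": 0},{"tx": 0,"ty": 0,"tz": 0,"rx": 0,"ry": 0,"rz": 0},{"tx": 0,"ty": 0,"tz": 0,"rx": 0,"ry": 0,"rz": 0},{"tx": 0,"ty": 0,"tz": 0,"rx": 0,"ry": 0,"rz": 0},{"tx": 0,"ty": 0,"tz": 0,"rx": 0,"ry": 0,"rz": 0}]' --jaw 0

```text
t: 4.03
tcp_pos: [646.0, -276.2, 7.4]
ee_rot: [0.536, 0.844, -0.0, 0.001]
contact_force: [-1.1, 0.5, 5.2]
grip_width: 0.147
finger_force: 58.7
```

Call:
jog_arm --targets '[{"tx": 0,"ty": 0,"tz": -30,"rx": 0,"ry": 0,"rz": 0},{"tx": 0,"ty": 0,"tz": -40,"rx": 0,"ry": 0,"rz": 0},{"tx": 0,"ty": 0,"tz": -40,"rx": 0,"ry": 0,"rz": 0},{"tx": 0,"ty": 0,"tz": -10,"rx": 0,"ry": 0,"rz": 0}]'

```text
t: 4.37
tcp_pos: [648.6, -277.7, 134.0]
ee_rot: [0.536, 0.844, -0.0, 0.006]
contact_force: [1.9, -0.2, 2.2]
grip_width: 0.142
finger_force: 58.6
```

```bash
python3 plan.py 420 0 200 160 11
```

```text
t 4.4 tcp [ 648.6 -277.7  134. ] yaw 115.2 dyaw 44.8 j6 -1.01 tilt 0.64 F [ 1.9 -0.2  2.2] gw 0.142 ff 58.64361245527107
31.7 -8.1 -6.0 -0.82 | 32.2 -5.8 -6.0 -0.82 | 32.5 -3.5 -6.0 -0.82 | 32.7 -1.2 -6.0 -0.82 | 32.7 1.1 -6.0 -0.82 | 32.5 3.5 -6.0 -0.82 | 32.2 5.8 -6.0 -0.82 | 31.7 8.0 -6.0 -0.82 | 31.0 10.3 -6.0 -0.82 | 30.2 12.5 -6.0 -0.82 | 29.3 14.6 -6.0 -0.82 |
```

Call:
jog_arm --targets '[{"tx": 32,"ty": -8,"tz": -7,"rx": 0,"ry": 0,"rz": -0.9},{"tx": 32.2,"ty": -5.8,"tz": -7,"rx": 0,"ry": 0,"rz": -0.9},{"tx": 32.5,"ty": -3.5,"tz": -7,"rx": 0,"ry": 0,"rz": -0.9},{"tx": 32.7,"ty": -1.2,"tz": -7,"rx": 0,"ry": 0,"rz": -0.9},{"tx": 32.7,"ty": 1.1,"tz": -7,"rx": 0,"ry": 0,"rz": -0.9},{"tx": 32.5,"ty": 3.5,"tz": -7,"rx": 0,"ry": 0,"rz": -0.9},{"tx": 32.2,"ty": 5.8,"tz": -7,"rx": 0,"ry": 0,"rz": -0.9},{"tx": 31.7,"ty": 8,"tz": -7,"rx": 0,"ry": 0,"rz": -0.9},{"tx": 31,"ty": 10.3,"tz": -7,"rx": 0,"ry": 0,"rz": -0.9},{"tx": 30.2,"ty": 12.5,"tz": -7,"rx": 0,"ry": 0,"rz": -0.9}]'

```text
t: 5.2
tcp_pos: [427.9, -28.9, 196.1]
ee_rot: [0.171, 0.985, -0.0, 0.0]
contact_force: [1.1, 1.7, 0.3]
grip_width: 0.142
finger_force: 58.7
```

```bash
python3 plan.py 446 250 200 194 10
```

```text
t 5.2 tcp [427.9 -28.9 196.1] yaw 160.4 dyaw 33.6 j6 -1.57 tilt 0.03 F [1.1 1.7 0.3] gw 0.142 ff 58.65184367343318
7.7 26.9 -0.4 -0.67 | 6.1 27.3 -0.4 -0.67 | 4.5 27.6 -0.4 -0.67 | 2.8 27.8 -0.4 -0.67 | 1.2 27.9 -0.4 -0.67 | -0.4 27.9 -0.4 -0.67 | -2.1 27.9 -0.4 -0.67 | -3.7 27.7 -0.4 -0.67 | -5.3 27.4 -0.4 -0.67 | -6.9 27.1 -0.4 -0.67 |
```

Call:
jog_arm --targets '[{"tx": 7.7,"ty": 27,"tz": -0.4,"rx": 0,"ry": 0,"rz": -0.67},{"tx": 6,"ty": 27.3,"tz": -0.4,"rx": 0,"ry": 0,"rz": -0.67},{"tx": 4.5,"ty": 27.6,"tz": -0.4,"rx": 0,"ry": 0,"rz": -0.67},{"tx": 2.8,"ty": 27.8,"tz": -0.4,"rx": 0,"ry": 0,"rz": -0.67},{"tx": 1.2,"ty": 28,"tz": -0.4,"rx": 0,"ry": 0,"rz": -0.67},{"tx": -0.4,"ty": 28,"tz": -0.4,"rx": 0,"ry": 0,"rz": -0.67},{"tx": -2,"ty": 28,"tz": -0.4,"rx": 0,"ry": 0,"rz": -0.67},{"tx": -3.7,"ty": 27.7,"tz": -0.4,"rx": 0,"ry": 0,"rz": -0.67},{"tx": -5.3,"ty": 27.4,"tz": -0.4,"rx": 0,"ry": 0,"rz": -0.67},{"tx": -7,"ty": 27,"tz": -0.4,"rx": 0,"ry": 0,"rz": -0.67}]'

```text
t: 6.03
tcp_pos: [448.5, 250.8, 200.0]
ee_rot: [-0.12, 0.993, 0.0, 0.0]
contact_force: [-0.2, -0.4, 0.2]
grip_width: 0.147
finger_force: 58.7
```

Call:
jog_arm --targets '[{"tx": 0,"ty": 0,"tz": 0,"rx": 0,"ry": 0,"rz": 0},{"tx": 0,"ty": 0,"tz": 0,"rx": 0,"ry": 0,"rz": 0}]'

```text
t: 6.2
tcp_pos: [448.3, 250.3, 199.8]
ee_rot: [-0.12, 0.993, -0.0, 0.0]
contact_force: [0.5, -0.7, -0.4]
grip_width: 0.14
finger_force: 58.7
```

```bash
python3 plan.py 446 250 200 194 1;python3 - <<'E'
from h import *
c=snap('wrist','w3')
im=c['pixels']; hsv=cv2.cvtColor(im,cv2.COLOR_RGB2HSV); g=im.max(2)
org=((hsv[...,0]<12)&(hsv[...,1]>180)&(g>90)).astype(np.uint8)
n,l,st,ce=cv2.connectedComponentsWithStats(org)
for k in range(1,n):
    if st[k,4]>400:
        w=np.array([fplane(c,p,48)[:2] for p in np.argwhere(l==k)[:,::-1].astype(float)],np.float32)
        r=cv2.minAreaRect(w); print(st[k],np.round(r[0],1),np.round(r[1],1),round(r[2],1))
E
```

```text
t 6.2 tcp [448.3 250.3 199.8] yaw -166.2 dyaw 0.2 j6 -1.53 tilt 0.01 F [ 0.5 -0.7 -0.4] gw 0.14 ff 58.70995671407627
2.3 0.3 -0.2 -0.04 | 
[ 307  132   63  165 2714] [439.  270.3] [143.6  41.8] 24.6
[  96  137  115   71 7104] [441.2  98.3] [ 56.3 110. ] 14.1
[ 222  171   79  101 6483] [461.9 204. ] [87.1 64.2] 13.8
[ 124  217   70   75 3985] [513.9 116.2] [71.9 65.2] 14.0
```

View pics/w3.png

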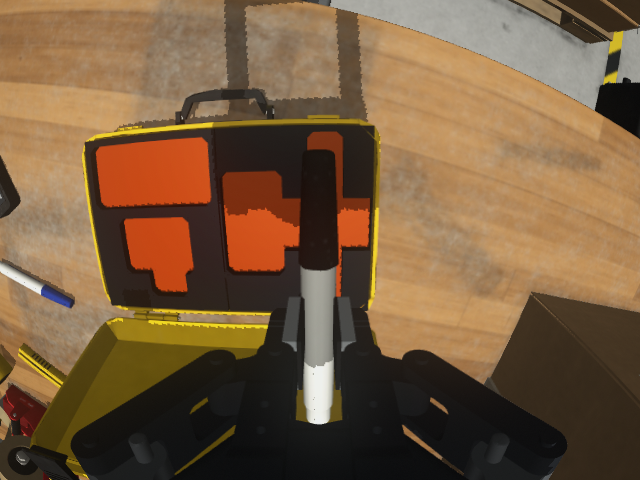

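The marker is held centred between the pads (about (320,290)). All four cut-outs are visible, and their measured centres agree with the top view within about 3 mm. I'll lower it into the slot.

Call:
jog_arm --targets '[{"tx": -1,"ty": 4.5,"tz": 20,"rx": 0,"ry": 0,"rz": 0},{"tx": 0,"ty": 0,"tz": 36,"rx": 0,"ry": 0,"rz": 0},{"tx": 0,"ty": 0,"tz": 36,"rx": 0,"ry": 0,"rz": 0},{"tx": 0,"ty": 0,"tz": 36,"rx": 0,"ry": 0,"rz": 0},{"tx": 0,"ty": 0,"tz": 8,"rx": 0,"ry": 0,"rz": 0},{"tx": 0,"ty": 0,"tz": 4,"rx": 0,"ry": 0,"rz": 0},{"tx": 0,"ty": 0,"tz": 3,"rx": 0,"ry": 0,"rz": 0},{"tx": 0,"ty": 0,"tz": 0,"rx": 0,"ry": 0,"rz": 0}]'

```text
t: 6.92
tcp_pos: [449.7, 253.7, 58.2]
ee_rot: [-0.118, 0.993, 0.0, 0.001]
contact_force: [1.1, -0.3, -0.0]
grip_width: 0.144
finger_force: 58.7
```

Call:
jog_arm --targets '[{"tx": 0,"ty": 1,"tz": 2,"rx": 0,"ry": 0,"rz": 0},{"tx": 0,"ty": 0,"tz": 2,"rx": 0,"ry": 0,"rz": 0},{"tx": 0,"ty": 0,"tz": 0,"rx": 0,"ry": 0,"rz": 0}]'

```text
t: 7.17
tcp_pos: [449.9, 255.4, 55.3]
ee_rot: [-0.119, 0.993, 0.0, 0.002]
contact_force: [-2.6, -1.3, 11.1]
grip_width: 0.148
finger_force: 60.6
```

Call:
jog_arm --targets '[{"tx": 0,"ty": 0,"tz": 0,"rx": 0,"ry": 0,"rz": 0},{"tx": 0,"ty": 0,"tz": 0,"rx": 0,"ry": 0,"rz": 0},{"tx": 0,"ty": 0,"tz": 0,"rx": 0,"ry": 0,"rz": 0},{"tx": 0,"ty": 0,"tz": 0,"rx": 0,"ry": 0,"rz": 0}]' --jaw 0.38

```text
t: 7.5
tcp_pos: [448.3, 254.9, 52.9]
ee_rot: [-0.119, 0.993, 0.0, 0.0]
contact_force: [-1.3, -0.4, -0.1]
grip_width: 0.383
finger_force: 0.0
```

Call:
jog_arm --targets '[{"tx": 0,"ty": 0,"tz": -25,"rx": 0,"ry": 0,"rz": 0},{"tx": 0,"ty": 0,"tz": -40,"rx": 0,"ry": 0,"rz": 0},{"tx": 0,"ty": 0,"tz": -40,"rx": 0,"ry": 0,"rz": 0},{"tx": 0,"ty": 0,"tz": -40,"rx": 0,"ry": 0,"rz": 0}]'

```text
t: 7.83
tcp_pos: [447.6, 254.6, 199.0]
ee_rot: [-0.119, 0.993, -0.0, -0.001]
contact_force: [1.5, -0.2, -0.3]
grip_width: 0.381
finger_force: 0.0
```

```bash
python3 plan.py 420 0 200 208 9;python3 - <<'E'
from h import *
c=snap('wrist','w4'); cv2.imwrite('pics/w4c.png',c['pixels'][60:360,60:460,::-1])
E
```

```text
t 7.8 tcp [447.6 254.6 199. ] yaw -166.4 dyaw 14.4 j6 -1.52 tilt 0.09 F [ 1.5 -0.2 -0.3] gw 0.381 ff 0.0
9.7 -26.8 -0.1 -0.32 | 10.4 -26.5 -0.1 -0.32 | 11.1 -26.2 -0.1 -0.32 | 11.8 -25.9 -0.1 -0.32 | 12.6 -25.5 -0.1 -0.32 | 13.3 -25.2 -0.1 -0.32 | 14.0 -24.8 -0.1 -0.32 | 14.7 -24.4 -0.1 -0.32 | 15.3 -24.0 -0.1 -0.32 |
```

View pics/w4c.png

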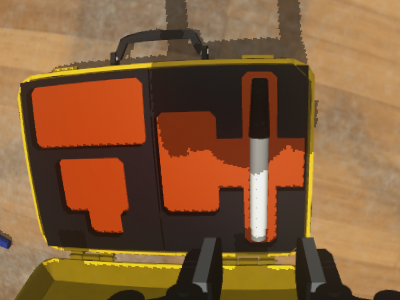

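The marker lies in its slot, from about (258,80) to (258,241) in the crop. Numeric check next, then on to the battery.

```bash
python3 - <<'E'
from h import *
c=load('w4'); a=fplane(c,(319,139),54)[:2]; b=fplane(c,(318,301),54)[:2]
u=np.array([np.cos(np.radians(13.9)),np.sin(np.radians(13.9))]); v=np.array([-u[1],u[0]]); O=np.array([454,231.7])
print(a,b,np.linalg.norm(a-b),[( (p-O)@u,(p-O)@v) for p in (a,b)])
f=fplane(c,(319,132),48)[:2]; print('front slot end',(f-O)@u,(f-O)@v)
E
```

```text
[382.42320186 238.08202679] [516.7592355  269.81098404] 138.03223052218573 [(np.float64(-67.9476358510585), np.float64(23.389892693606356)), (np.float64(70.07675136545198), np.float64(21.91843204628912))]
front slot end -73.19031817707291 23.416620056620115
```

Call:
jog_arm --targets '[{"tx": 9.7,"ty": -27,"tz": 0,"rx": 0,"ry": 0,"rz": -0.32},{"tx": 10.4,"ty": -26.5,"tz": 0,"rx": 0,"ry": 0,"rz": -0.32},{"tx": 11,"ty": -26.2,"tz": 0,"rx": 0,"ry": 0,"rz": -0.32},{"tx": 11.8,"ty": -26,"tz": 0,"rx": 0,"ry": 0,"rz": -0.32},{"tx": 12.6,"ty": -25.5,"tz": 0,"rx": 0,"ry": 0,"rz": -0.32},{"tx": 13.3,"ty": -25.2,"tz": 0,"rx": 0,"ry": 0,"rz": -0.32},{"tx": 14,"ty": -24.8,"tz": 0,"rx": 0,"ry": 0,"rz": -0.32},{"tx": 14.7,"ty": -24.4,"tz": 0,"rx": 0,"ry": 0,"rz": -0.32},{"tx": 15.3,"ty": -24,"tz": 0,"rx": 0,"ry": 0,"rz": -0.32}]' --jaw 0.8

```text
t: 8.63
tcp_pos: [420.5, -1.4, 197.6]
ee_rot: [-0.243, 0.97, -0.0, 0.0]
contact_force: [0.8, 0.6, -0.5]
grip_width: 0.8
finger_force: 0.0
```

```bash
python3 plan.py 501.5 -140.5 70 221 7
```

```text
t 8.6 tcp [420.5  -1.4 197.6] yaw -151.9 dyaw 12.9 j6 -2.35 tilt 0.01 F [ 0.8  0.6 -0.5] gw 0.8 ff 0.0
-0.8 -23.0 18.2 -0.37 | -0.1 -23.0 18.2 -0.37 | 0.6 -23.0 18.2 -0.37 | 1.4 -22.9 18.2 -0.37 | 2.1 -22.9 18.2 -0.37 | 2.8 -22.8 18.2 -0.37 | 3.6 -22.7 18.2 -0.37 |
```

Call:
jog_arm --targets '[{"tx": -0.8,"ty": -23,"tz": 18,"rx": 0,"ry": 0,"rz": -0.37},{"tx": 0,"ty": -23,"tz": 18,"rx": 0,"ry": 0,"rz": -0.37},{"tx": 0.6,"ty": -23,"tz": 18,"rx": 0,"ry": 0,"rz": -0.37},{"tx": 1.4,"ty": -23,"tz": 18,"rx": 0,"ry": 0,"rz": -0.37},{"tx": 2,"ty": -23,"tz": 18,"rx": 0,"ry": 0,"rz": -0.37},{"tx": 2.8,"ty": -23,"tz": 18,"rx": 0,"ry": 0,"rz": -0.37},{"tx": 3.6,"ty": -22.7,"tz": 18,"rx": 0,"ry": 0,"rz": -0.37},{"tx": 0,"ty": 0,"tz": 0,"rx": 0,"ry": 0,"rz": 0},{"tx": 0,"ty": 0,"tz": 0,"rx": 0,"ry": 0,"rz": 0}]'

```text
t: 9.38
tcp_pos: [501.1, -139.9, 70.1]
ee_rot: [-0.349, 0.937, 0.001, -0.001]
contact_force: [-0.4, 0.9, -0.2]
grip_width: 0.8
finger_force: 0.0
```

```bash
python3 plan.py 501.5 -140.5 11 221; python3 - <<'E'
from h import *
c=snap('wrist','w5'); cv2.imwrite('pics/w5c.png',c['pixels'][120:480,100:540,::-1])
E
```

```text
t 9.4 tcp [ 501.1 -139.9   70.1] yaw -139.1 dyaw 0.1 j6 -2.79 tilt 0.2 F [-0.4  0.9 -0.2] gw 0.8 ff 0.0
0.1 -0.3 29.6 -0.01 | 0.1 -0.3 29.6 -0.01 |
```

View pics/w5c.png

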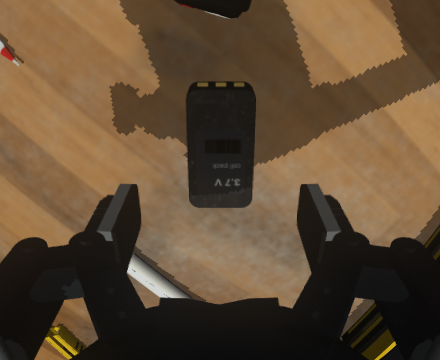

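```bash
python3 - <<'E'
from h import *
c=load('w5'); q=np.array([fplane(c,p,22)[:2] for p in [(288,207),(356,207),(352,328),(290,327)]]); print(q.round(1),q.mean(0))
E
```

```text
[[ 484.4 -177. ]
 [ 460.8 -149.7]
 [ 517.  -100.6]
 [ 540.9 -129.4]] [ 500.81581821 -139.1640339 ]
```

The battery sits square between the pads with its centre at the TCP, so I'll grasp it.

Call:
jog_arm --targets '[{"tx": 0,"ty": 0,"tz": 30,"rx": 0,"ry": 0,"rz": 0},{"tx": 0,"ty": 0,"tz": 29,"rx": 0,"ry": 0,"rz": 0},{"tx": 0,"ty": 0,"tz": 0,"rx": 0,"ry": 0,"rz": 0}]'

```text
t: 9.68
tcp_pos: [498.5, -137.0, 9.3]
ee_rot: [-0.35, 0.937, 0.003, -0.002]
contact_force: [-2.2, 0.5, 0.3]
grip_width: 0.795
finger_force: 0.0
```

Call:
jog_arm --targets '[{"tx": 0,"ty": 0,"tz": 0,"rx": 0,"ry": 0,"rz": 0},{"tx": 0,"ty": 0,"tz": 0,"rx": 0,"ry": 0,"rz": 0},{"tx": 0,"ty": 0,"tz": 0,"rx": 0,"ry": 0,"rz": 0},{"tx": 0,"ty": 0,"tz": 0,"rx": 0,"ry": 0,"rz": 0},{"tx": 0,"ty": 0,"tz": 0,"rx": 0,"ry": 0,"rz": 0},{"tx": 0,"ty": 0,"tz": 0,"rx": 0,"ry": 0,"rz": 0}]' --jaw 0

```text
t: 10.18
tcp_pos: [503.5, -140.0, 15.4]
ee_rot: [-0.35, 0.937, -0.001, 0.001]
contact_force: [-2.0, 2.4, 7.3]
grip_width: 0.415
finger_force: 60.1
```

Call:
jog_arm --targets '[{"tx": 0,"ty": 0,"tz": -20,"rx": 0,"ry": 0,"rz": 0},{"tx": 0,"ty": 0,"tz": -40,"rx": 0,"ry": 0,"rz": 0},{"tx": 0,"ty": 0,"tz": -40,"rx": 0,"ry": 0,"rz": 0},{"tx": 0,"ty": 0,"tz": -40,"rx": 0,"ry": 0,"rz": 0}]'

```text
t: 10.52
tcp_pos: [501.9, -139.4, 155.7]
ee_rot: [-0.35, 0.937, -0.0, 0.0]
contact_force: [1.1, -0.7, -1.8]
grip_width: 0.411
finger_force: 60.8
```

```bash
python3 plan.py 420 0 170 208 6
```

```text
t 10.5 tcp [ 501.9 -139.4  155.7] yaw -139.0 dyaw -13.0 j6 -2.79 tilt 0.07 F [ 1.1 -0.7 -1.8] gw 0.411 ff 60.791709423065186
-4.9 26.5 -2.4 0.43 | -3.9 26.7 -2.4 0.43 | -2.9 26.8 -2.4 0.43 | -1.9 26.9 -2.4 0.43 | -0.9 26.9 -2.4 0.43 | 0.1 27.0 -2.4 0.43 |
```

Call:
jog_arm --targets '[{"tx": -5,"ty": 26.5,"tz": -5,"rx": 0,"ry": 0,"rz": 0.43},{"tx": -4,"ty": 26.7,"tz": -5,"rx": 0,"ry": 0,"rz": 0.43},{"tx": -3,"ty": 26.8,"tz": -5,"rx": 0,"ry": 0,"rz": 0.43},{"tx": -2,"ty": 27,"tz": -5,"rx": 0,"ry": 0,"rz": 0.43},{"tx": -1,"ty": 27,"tz": -5,"rx": 0,"ry": 0,"rz": 0.43},{"tx": 0,"ty": 27,"tz": -5,"rx": 0,"ry": 0,"rz": 0.43}]'

```text
t: 11.02
tcp_pos: [419.8, 1.2, 184.4]
ee_rot: [-0.242, 0.97, -0.001, 0.001]
contact_force: [1.6, -0.4, -1.8]
grip_width: 0.413
finger_force: 60.8
```

```bash
python3 plan.py 462.4 197.7 180 194 7; python3 - <<'E'
from h import *
c=snap('wrist','w6'); cv2.imwrite('pics/w6c.png',c['pixels'][120:480,100:540,::-1])
E
```

```text
t 11.0 tcp [419.8   1.2 184.4] yaw -152.0 dyaw -14.0 j6 -2.34 tilt 0.17 F [ 1.6 -0.4 -1.8] gw 0.413 ff 60.79488515853882
-18.5 21.9 0.6 0.40 | -17.8 22.6 0.6 0.40 | -17.0 23.2 0.6 0.40 | -16.1 23.8 0.6 0.40 | -15.3 24.3 0.6 0.40 | -14.5 24.8 0.6 0.40 | -13.6 25.3 0.6 0.40 |
```

View pics/w6c.png

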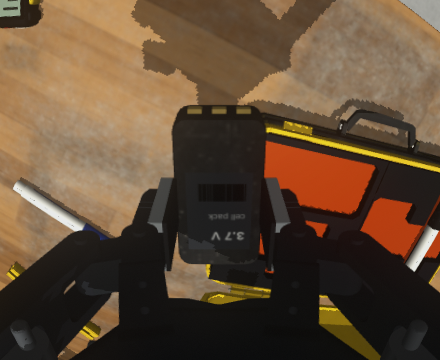

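The battery is held straight. I'll carry it to its cut-out.

Call:
jog_arm --targets '[{"tx": -18.5,"ty": 22,"tz": 0,"rx": 0,"ry": 0,"rz": 0.4},{"tx": -17.8,"ty": 22.6,"tz": 0,"rx": 0,"ry": 0,"rz": 0.4},{"tx": -17,"ty": 23.2,"tz": 0,"rx": 0,"ry": 0,"rz": 0.4},{"tx": -16,"ty": 23.8,"tz": 0,"rx": 0,"ry": 0,"rz": 0.4},{"tx": -15.3,"ty": 24.3,"tz": 0,"rx": 0,"ry": 0,"rz": 0.4},{"tx": -14.5,"ty": 24.8,"tz": 0,"rx": 0,"ry": 0,"rz": 0.4},{"tx": -13.6,"ty": 25.3,"tz": 0,"rx": 0,"ry": 0,"rz": 0.4},{"tx": 0,"ty": 0,"tz": 0,"rx": 0,"ry": 0,"rz": 0},{"tx": 0,"ty": 0,"tz": 0,"rx": 0,"ry": 0,"rz": 0}]'

```text
t: 11.82
tcp_pos: [462.6, 198.2, 183.9]
ee_rot: [-0.124, 0.992, -0.0, 0.001]
contact_force: [1.2, -1.0, -1.9]
grip_width: 0.416
finger_force: 60.9
```

```bash
python3 plan.py 462.4 197.7 70 194
```

```text
t 11.8 tcp [462.6 198.2 183.9] yaw -165.7 dyaw -0.3 j6 -1.65 tilt 0.1 F [ 1.2 -1.  -1.9] gw 0.416 ff 60.94216704368591
0.1 -0.1 28.5 0.01 | 0.1 -0.1 28.5 0.01 | 0.1 -0.1 28.5 0.01 | 0.1 -0.1 28.5 0.01 |
```

Call:
jog_arm --targets '[{"tx": 0,"ty": 0,"tz": 37,"rx": 0,"ry": 0,"rz": 0},{"tx": 0,"ty": 0,"tz": 37,"rx": 0,"ry": 0,"rz": 0},{"tx": 0,"ty": 0,"tz": 30,"rx": 0,"ry": 0,"rz": 0},{"tx": 0,"ty": 0,"tz": 9,"rx": 0,"ry": 0,"rz": 0},{"tx": 0,"ty": 0,"tz": 4,"rx": 0,"ry": 0,"rz": 0},{"tx": 0,"ty": 0,"tz": 2,"rx": 0,"ry": 0,"rz": 0},{"tx": 0,"ty": 0,"tz": 0,"rx": 0,"ry": 0,"rz": 0},{"tx": 0,"ty": 0,"tz": 0,"rx": 0,"ry": 0,"rz": 0}]'

```text
t: 12.48
tcp_pos: [464.0, 197.0, 65.8]
ee_rot: [-0.123, 0.992, 0.0, 0.002]
contact_force: [-0.1, -0.8, -2.5]
grip_width: 0.421
finger_force: 61.0
```

Call:
jog_arm --targets '[{"tx": 0,"ty": 0,"tz": 2,"rx": 0,"ry": 0,"rz": 0},{"tx": 0,"ty": 0,"tz": 2,"rx": 0,"ry": 0,"rz": 0},{"tx": 0,"ty": 0,"tz": 0,"rx": 0,"ry": 0,"rz": 0},{"tx": 0,"ty": 0,"tz": 0,"rx": 0,"ry": 0,"rz": 0}]'

```text
t: 12.82
tcp_pos: [464.2, 197.2, 63.3]
ee_rot: [-0.123, 0.992, -0.0, 0.002]
contact_force: [-7.6, -2.2, 20.6]
grip_width: 0.414
finger_force: 63.6
```

Call:
jog_arm --targets '[{"tx": 0,"ty": 0,"tz": 0,"rx": 0,"ry": 0,"rz": 0},{"tx": 0,"ty": 0,"tz": 0,"rx": 0,"ry": 0,"rz": 0},{"tx": 0,"ty": 0,"tz": 0,"rx": 0,"ry": 0,"rz": 0},{"tx": 0,"ty": 0,"tz": 0,"rx": 0,"ry": 0,"rz": 0}]' --jaw 0.62

```text
t: 13.15
tcp_pos: [462.6, 197.0, 60.0]
ee_rot: [-0.123, 0.992, 0.0, 0.0]
contact_force: [-0.1, -0.8, 0.4]
grip_width: 0.616
finger_force: 0.0
```

Call:
jog_arm --targets '[{"tx": 0,"ty": 0,"tz": -20,"rx": 0,"ry": 0,"rz": 0},{"tx": 0,"ty": 0,"tz": -38,"rx": 0,"ry": 0,"rz": 0},{"tx": 0,"ty": 0,"tz": -38,"rx": 0,"ry": 0,"rz": 0},{"tx": 0,"ty": 0,"tz": -38,"rx": 0,"ry": 0,"rz": 0},{"tx": 0,"ty": 0,"tz": -10,"rx": 0,"ry": 0,"rz": 0}]'

```text
t: 13.57
tcp_pos: [465.5, 197.5, 210.2]
ee_rot: [-0.123, 0.992, 0.0, 0.005]
contact_force: [1.7, 0.2, 0.7]
grip_width: 0.622
finger_force: 0.0
```

```bash
python3 - <<'E'
from h import *
c=snap('wrist','w7')
E
python3 plan.py 420 -60 190 106 18
```

```text
t 13.6 tcp [465.7 197.6 209.8] yaw -165.9 dyaw -88.1 j6 -1.65 tilt 0.57 F [1.4 1.1 2.1] gw 0.617 ff 0.0
6.0 -13.3 1.1 0.98 | 4.8 -13.7 1.1 0.98 | 3.6 -14.1 1.1 0.98 | 2.4 -14.3 1.1 0.98 | 1.2 -14.5 1.1 0.98 | -0.1 -14.5 1.1 0.98 | -1.3 -14.5 1.1 0.98 | -2.5 -14.3 1.1 0.98 | -3.8 -14.0 1.1 0.98 | -4.9 -13.7 1.1 0.98 | -6.1 -13.2 1.1 0.98 | -7.2 -12.6 1.1 0.98 | -8.2 -12.0 1.1 0.98 | -9.2 -11.2 1.1 0.98 | -10.2 -10.4 1.1 0.98 | -11.0 -9.5 1.1 0.98 | -11.8 -8.5 1.1 0.98 | -12.5 -7.5 1.1 0.98 |
```

```bash
python3 plan.py 402.5 -217 100 202 13
```

```text
t 13.6 tcp [465.7 197.6 209.8] yaw -165.9 dyaw 7.9 j6 -1.65 tilt 0.57 F [1.4 1.1 2.1] gw 0.617 ff 0.0
12.5 -29.7 8.4 -0.12 | 12.8 -29.6 8.4 -0.12 | 13.1 -29.5 8.4 -0.12 | 13.4 -29.3 8.4 -0.12 | 13.7 -29.2 8.4 -0.12 | 14.0 -29.0 8.4 -0.12 | 14.4 -28.9 8.4 -0.12 | 14.7 -28.7 8.4 -0.12 | 15.0 -28.6 8.4 -0.12 | 15.3 -28.4 8.4 -0.12 | 15.6 -28.3 8.4 -0.12 | 15.9 -28.1 8.4 -0.12 | 16.2 -27.9 8.4 -0.12 |
```

View pics/w7.png

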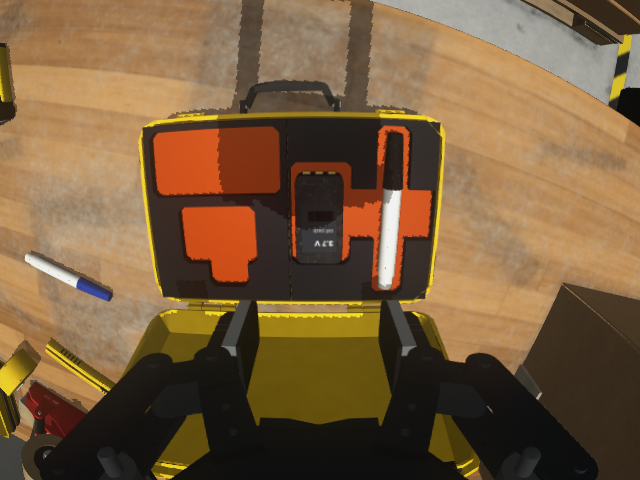

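The battery lies in its cut-out at (319,218) and the marker in its slot. Next, the meter.

Call:
jog_arm --targets '[{"tx": 12.5,"ty": -29.7,"tz": 8,"rx": 0,"ry": 0,"rz": -0.12},{"tx": 12.8,"ty": -29.6,"tz": 8,"rx": 0,"ry": 0,"rz": -0.12},{"tx": 13,"ty": -29.5,"tz": 8,"rx": 0,"ry": 0,"rz": -0.12},{"tx": 13.4,"ty": -29.3,"tz": 8,"rx": 0,"ry": 0,"rz": -0.12},{"tx": 13.7,"ty": -29.2,"tz": 8,"rx": 0,"ry": 0,"rz": -0.12},{"tx": 14,"ty": -29,"tz": 8,"rx": 0,"ry": 0,"rz": -0.12},{"tx": 14.4,"ty": -29,"tz": 8,"rx": 0,"ry": 0,"rz": -0.12},{"tx": 14.7,"ty": -28.7,"tz": 8,"rx": 0,"ry": 0,"rz": -0.12},{"tx": 15,"ty": -28.6,"tz": 8,"rx": 0,"ry": 0,"rz": -0.12},{"tx": 15.3,"ty": -28.4,"tz": 8,"rx": 0,"ry": 0,"rz": -0.12}]' --jaw 0.85

```text
t: 14.45
tcp_pos: [412.5, -123.1, 122.5]
ee_rot: [-0.175, 0.985, 0.0, -0.0]
contact_force: [-0.1, 0.7, 0.0]
grip_width: 0.847
finger_force: 0.0
```

Call:
jog_arm --targets '[{"tx": 15.6,"ty": -28.3,"tz": 8,"rx": 0,"ry": 0,"rz": -0.12},{"tx": 15.9,"ty": -28,"tz": 8,"rx": 0,"ry": 0,"rz": -0.12},{"tx": 16.2,"ty": -28,"tz": 8,"rx": 0,"ry": 0,"rz": -0.12},{"tx": 0,"ty": 0,"tz": 0,"rx": 0,"ry": 0,"rz": 0},{"tx": 0,"ty": 0,"tz": 0,"rx": 0,"ry": 0,"rz": 0}]'

```text
t: 14.87
tcp_pos: [397.6, -218.3, 98.4]
ee_rot: [-0.188, 0.982, 0.001, -0.001]
contact_force: [0.7, 0.7, 1.6]
grip_width: 0.85
finger_force: 0.0
```

```bash
python3 plan.py 402.5 -217 14 202; python3 - <<'E'
from h import *
c=snap('wrist','w8'); cv2.imwrite('pics/w8c.png',c['pixels'][100:480,100:540,::-1])
E
```

```text
t 14.9 tcp [ 397.6 -218.3   98.4] yaw -158.3 dyaw 0.3 j6 -2.71 tilt 0.16 F [0.7 0.7 1.6] gw 0.85 ff 0.0
-1.7 -0.2 28.1 -0.02 | -1.7 -0.2 28.1 -0.02 | -1.7 -0.2 28.1 -0.02 |
```

View pics/w8c.png

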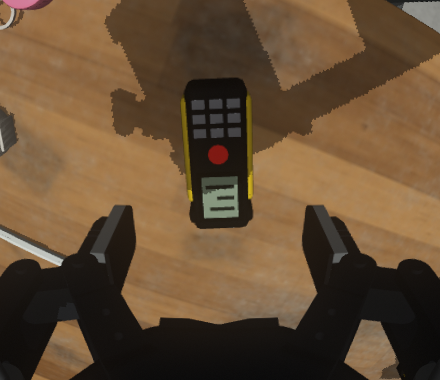

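The meter is ahead of the gripper and nearly centred between the pads: ends at (318,178) and (321,328) in full-frame pixels.

```bash
python3 - <<'E'
from h import *
c=load('w8')
q=[fplane(c,p,26)[:2] for p in [(317,180),(321,328),(284,250),(353,250)]]; print(np.round(q,1),(q[0]+q[1])/2,(q[2]+q[3])/2,np.linalg.norm(q[0]-q[1]),np.linalg.norm(q[2]-q[3]),np.degrees(np.arctan2(*(q[1]-q[0])[::-1])))
E
```

```text
[[ 354.6 -237.3]
 [ 446.7 -197.9]
 [ 402.7 -240.2]
 [ 386.9 -200.5]] [ 400.64484918 -217.578061  ] [ 394.79878862 -220.3376003 ] 100.17448622906248 42.78178545943345 23.146509324852037
```

Call:
jog_arm --targets '[{"tx": -3,"ty": -0.5,"tz": 28,"rx": 0,"ry": 0,"rz": -0.3},{"tx": 0,"ty": 0,"tz": 28,"rx": 0,"ry": 0,"rz": 0},{"tx": 0,"ty": 0,"tz": 28,"rx": 0,"ry": 0,"rz": 0},{"tx": 0,"ty": 0,"tz": 0,"rx": 0,"ry": 0,"rz": 0}]'

```text
t: 15.25
tcp_pos: [398.6, -212.5, 11.3]
ee_rot: [-0.204, 0.979, 0.004, -0.003]
contact_force: [-1.0, 1.2, 0.2]
grip_width: 0.85
finger_force: 0.0
```

Call:
jog_arm --targets '[{"tx": 0,"ty": 0,"tz": 0,"rx": 0,"ry": 0,"rz": 0},{"tx": 0,"ty": 0,"tz": 0,"rx": 0,"ry": 0,"rz": 0},{"tx": 0,"ty": 0,"tz": 0,"rx": 0,"ry": 0,"rz": 0},{"tx": 0,"ty": 0,"tz": 0,"rx": 0,"ry": 0,"rz": 0},{"tx": 0,"ty": 0,"tz": 0,"rx": 0,"ry": 0,"rz": 0},{"tx": 0,"ty": 0,"tz": 0,"rx": 0,"ry": 0,"rz": 0}]' --jaw 0

```text
t: 15.75
tcp_pos: [403.1, -217.7, 17.8]
ee_rot: [-0.203, 0.979, -0.001, 0.001]
contact_force: [0.8, 2.1, 8.2]
grip_width: 0.493
finger_force: 61.9
```

Call:
jog_arm --targets '[{"tx": 0,"ty": 0,"tz": -20,"rx": 0,"ry": 0,"rz": 0},{"tx": 0,"ty": 0,"tz": -40,"rx": 0,"ry": 0,"rz": 0},{"tx": 0,"ty": 0,"tz": -40,"rx": 0,"ry": 0,"rz": 0},{"tx": 0,"ty": 0,"tz": -40,"rx": 0,"ry": 0,"rz": 0}]'

```text
t: 16.08
tcp_pos: [401.4, -216.6, 158.0]
ee_rot: [-0.203, 0.979, -0.0, 0.0]
contact_force: [1.1, -1.2, -2.1]
grip_width: 0.491
finger_force: 61.8
```

```bash
python3 plan.py 441 100.3 180 104 20
```

```text
t 16.1 tcp [ 401.4 -216.6  158. ] yaw -156.6 dyaw -99.4 j6 -2.74 tilt 0.02 F [ 1.1 -1.2 -2.1] gw 0.491 ff 61.75582766532898
-8.1 13.8 -1.1 0.99 | -6.9 14.4 -1.1 0.99 | -5.6 15.0 -1.1 0.99 | -4.3 15.4 -1.1 0.99 | -3.0 15.7 -1.1 0.99 | -1.6 15.9 -1.1 0.99 | -0.2 16.0 -1.1 0.99 | 1.2 15.9 -1.1 0.99 | 2.6 15.8 -1.1 0.99 | 3.9 15.5 -1.1 0.99 | 5.2 15.1 -1.1 0.99 | 6.5 14.6 -1.1 0.99 | 7.8 14.0 -1.1 0.99 | 8.9 13.2 -1.1 0.99 | 10.1 12.4 -1.1 0.99 | 11.1 11.5 -1.1 0.99 | 12.1 10.5 -1.1 0.99 | 12.9 9.4 -1.1 0.99 | 13.7 8.2 -1.1 0.99 | 14.3 7.0 -1.1 0.99 |
```

Call:
jog_arm --targets '[{"tx": -8,"ty": 13.8,"tz": -1,"rx": 0,"ry": 0,"rz": 0.99},{"tx": -7,"ty": 14.4,"tz": -1,"rx": 0,"ry": 0,"rz": 0.99},{"tx": -5.6,"ty": 15,"tz": -1,"rx": 0,"ry": 0,"rz": 0.99},{"tx": -4.3,"ty": 15.4,"tz": -1,"rx": 0,"ry": 0,"rz": 0.99},{"tx": -3,"ty": 15.7,"tz": -1,"rx": 0,"ry": 0,"rz": 0.99},{"tx": -1.6,"ty": 16,"tz": -1,"rx": 0,"ry": 0,"rz": 0.99},{"tx": -0.2,"ty": 16,"tz": -1,"rx": 0,"ry": 0,"rz": 0.99},{"tx": 1.2,"ty": 16,"tz": -1,"rx": 0,"ry": 0,"rz": 0.99},{"tx": 2.6,"ty": 15.8,"tz": -1,"rx": 0,"ry": 0,"rz": 0.99},{"tx": 4,"ty": 15.5,"tz": -1,"rx": 0,"ry": 0,"rz": 0.99}]'

```text
t: 16.92
tcp_pos: [421.4, -57.4, 166.7]
ee_rot: [0.228, 0.974, -0.0, 0.001]
contact_force: [-0.8, 0.5, -1.5]
grip_width: 0.492
finger_force: 61.8
```

Call:
jog_arm --targets '[{"tx": 5.2,"ty": 15,"tz": -1,"rx": 0,"ry": 0,"rz": 0.99},{"tx": 6.5,"ty": 14.6,"tz": -1,"rx": 0,"ry": 0,"rz": 0.99},{"tx": 7.8,"ty": 14,"tz": -1,"rx": 0,"ry": 0,"rz": 0.99},{"tx": 9,"ty": 13.2,"tz": -1,"rx": 0,"ry": 0,"rz": 0.99},{"tx": 10,"ty": 12.4,"tz": -1,"rx": 0,"ry": 0,"rz": 0.99},{"tx": 11,"ty": 11.5,"tz": -1,"rx": 0,"ry": 0,"rz": 0.99},{"tx": 12,"ty": 10.5,"tz": -1,"rx": 0,"ry": 0,"rz": 0.99},{"tx": 13,"ty": 9.4,"tz": -1,"rx": 0,"ry": 0,"rz": 0.99},{"tx": 13.7,"ty": 8.2,"tz": -1,"rx": 0,"ry": 0,"rz": 0.99},{"tx": 14.3,"ty": 7,"tz": -1,"rx": 0,"ry": 0,"rz": 0.99}]'

```text
t: 17.75
tcp_pos: [440.5, 101.1, 176.8]
ee_rot: [0.615, 0.789, 0.001, 0.001]
contact_force: [0.3, 0.1, -1.4]
grip_width: 0.491
finger_force: 61.8
```

Call:
jog_arm --targets '[{"tx": 0,"ty": 0,"tz": 0,"rx": 0,"ry": 0,"rz": 0},{"tx": 0,"ty": 0,"tz": 0,"rx": 0,"ry": 0,"rz": 0}]'

```text
t: 17.92
tcp_pos: [440.3, 100.7, 176.4]
ee_rot: [0.611, 0.791, 0.0, 0.001]
contact_force: [0.2, 0.1, -1.8]
grip_width: 0.484
finger_force: 61.8
```

```bash
python3 plan.py 441 100.3 70 104
```

```text
t 17.9 tcp [440.3 100.7 176.4] yaw 104.6 dyaw -0.6 j6 -0.29 tilt 0.07 F [ 0.2  0.1 -1.8] gw 0.484 ff 61.76351308822632
-0.2 0.2 35.5 0.04 | -0.2 0.2 35.5 0.04 | -0.2 0.2 35.5 0.04 |
```

Call:
jog_arm --targets '[{"tx": 0,"ty": 0.4,"tz": 36,"rx": 0,"ry": 0,"rz": 0.12},{"tx": 0,"ty": 0,"tz": 36,"rx": 0,"ry": 0,"rz": 0},{"tx": 0,"ty": 0,"tz": 22,"rx": 0,"ry": 0,"rz": 0},{"tx": 0,"ty": 0,"tz": 8,"rx": 0,"ry": 0,"rz": 0},{"tx": 0,"ty": 0,"tz": 4,"rx": 0,"ry": 0,"rz": 0},{"tx": 0,"ty": 0,"tz": 2,"rx": 0,"ry": 0,"rz": 0},{"tx": 0,"ty": 0,"tz": 2,"rx": 0,"ry": 0,"rz": 0},{"tx": 0,"ty": 0,"tz": 0,"rx": 0,"ry": 0,"rz": 0},{"tx": 0,"ty": 0,"tz": 0,"rx": 0,"ry": 0,"rz": 0}]'

```text
t: 18.67
tcp_pos: [441.8, 100.3, 67.0]
ee_rot: [0.617, 0.787, 0.001, 0.001]
contact_force: [0.4, 0.3, -1.5]
grip_width: 0.489
finger_force: 61.7
```

Call:
jog_arm --targets '[{"tx": 0,"ty": 0,"tz": 2,"rx": 0,"ry": 0,"rz": 0},{"tx": 0,"ty": 0,"tz": 2,"rx": 0,"ry": 0,"rz": 0},{"tx": 0,"ty": 0,"tz": 0,"rx": 0,"ry": 0,"rz": 0}]'

```text
t: 18.92
tcp_pos: [442.1, 100.4, 65.7]
ee_rot: [0.617, 0.787, 0.0, 0.001]
contact_force: [-13.7, -0.2, 36.8]
grip_width: 0.491
finger_force: 65.8
```

Call:
jog_arm --targets '[{"tx": 0,"ty": 0,"tz": 0,"rx": 0,"ry": 0,"rz": 0},{"tx": 0,"ty": 0,"tz": 0,"rx": 0,"ry": 0,"rz": 0},{"tx": 0,"ty": 0,"tz": 0,"rx": 0,"ry": 0,"rz": 0},{"tx": 0,"ty": 0,"tz": 0,"rx": 0,"ry": 0,"rz": 0}]' --jaw 0.7

```text
t: 19.25
tcp_pos: [440.9, 100.4, 61.9]
ee_rot: [0.617, 0.787, 0.0, 0.0]
contact_force: [-0.6, -0.7, -0.7]
grip_width: 0.698
finger_force: 0.0
```

Call:
jog_arm --targets '[{"tx": 0,"ty": 0,"tz": -20,"rx": 0,"ry": 0,"rz": 0},{"tx": 0,"ty": 0,"tz": -38,"rx": 0,"ry": 0,"rz": 0},{"tx": 0,"ty": 0,"tz": -38,"rx": 0,"ry": 0,"rz": 0},{"tx": 0,"ty": 0,"tz": -30,"rx": 0,"ry": 0,"rz": 0}]'

```text
t: 19.58
tcp_pos: [440.9, 100.4, 190.0]
ee_rot: [0.617, 0.787, 0.0, 0.0]
contact_force: [1.1, 0.9, 0.3]
grip_width: 0.701
finger_force: 0.0
```

```bash
python3 plan.py 450 -380 100 112 14
```

```text
t 19.6 tcp [440.9 100.4 190. ] yaw 103.8 dyaw 8.2 j6 -0.28 tilt 0.05 F [1.1 0.9 0.3] gw 0.701 ff 0.0
-33.5 -7.6 6.4 -0.12 | -33.4 -7.9 6.4 -0.12 | -33.3 -8.2 6.4 -0.12 | -33.2 -8.6 6.4 -0.12 | -33.1 -8.9 6.4 -0.12 | -33.1 -9.3 6.4 -0.12 | -33.0 -9.6 6.4 -0.12 | -32.9 -9.9 6.4 -0.12 | -32.8 -10.3 6.4 -0.12 | -32.6 -10.6 6.4 -0.12 | -32.5 -10.9 6.4 -0.12 | -32.4 -11.3 6.4 -0.12 | -32.3 -11.6 6.4 -0.12 | -32.2 -11.9 6.4 -0.12 |
```

Call:
jog_arm --targets '[{"tx": -33.5,"ty": -7.6,"tz": 6,"rx": 0,"ry": 0,"rz": -0.12},{"tx": -33.4,"ty": -8,"tz": 6,"rx": 0,"ry": 0,"rz": -0.12},{"tx": -33.3,"ty": -8.2,"tz": 6,"rx": 0,"ry": 0,"rz": -0.12},{"tx": -33.2,"ty": -8.6,"tz": 6,"rx": 0,"ry": 0,"rz": -0.12},{"tx": -33,"ty": -9,"tz": 6,"rx": 0,"ry": 0,"rz": -0.12},{"tx": -33,"ty": -9.3,"tz": 6,"rx": 0,"ry": 0,"rz": -0.12},{"tx": -33,"ty": -9.6,"tz": 6,"rx": 0,"ry": 0,"rz": -0.12},{"tx": -33,"ty": -10,"tz": 6,"rx": 0,"ry": 0,"rz": -0.12},{"tx": -32.8,"ty": -10.3,"tz": 6,"rx": 0,"ry": 0,"rz": -0.12},{"tx": -32.6,"ty": -10.6,"tz": 6,"rx": 0,"ry": 0,"rz": -0.12}]' --jaw 0.85

```text
t: 20.42
tcp_pos: [446.8, -244.5, 127.2]
ee_rot: [0.575, 0.818, 0.0, -0.0]
contact_force: [0.7, 0.1, -0.4]
grip_width: 0.85
finger_force: 0.0
```

Call:
jog_arm --targets '[{"tx": -32.5,"ty": -11,"tz": 6,"rx": 0,"ry": 0,"rz": -0.12},{"tx": -32.4,"ty": -11.3,"tz": 6,"rx": 0,"ry": 0,"rz": -0.12},{"tx": -32.3,"ty": -11.6,"tz": 6,"rx": 0,"ry": 0,"rz": -0.12},{"tx": -32,"ty": -12,"tz": 6,"rx": 0,"ry": 0,"rz": -0.12},{"tx": 0,"ty": 0,"tz": 0,"rx": 0,"ry": 0,"rz": 0},{"tx": 0,"ty": 0,"tz": 0,"rx": 0,"ry": 0,"rz": 0}]'

```text
t: 20.92
tcp_pos: [449.1, -381.2, 102.6]
ee_rot: [0.559, 0.829, 0.0, -0.001]
contact_force: [-0.4, -0.5, -0.6]
grip_width: 0.852
finger_force: 0.0
```

```bash
python3 plan.py 451.5 -384 12 112; python3 - <<'E'
from h import *
c=snap('wrist','w9'); cv2.imwrite('pics/w9c.png',c['pixels'][100:480,100:540,::-1])
E
```

```text
t 20.9 tcp [ 449.1 -381.2  102.6] yaw 112.0 dyaw -0.0 j6 -1.29 tilt 0.1 F [-0.4 -0.5 -0.6] gw 0.852 ff 0.0
-1.2 0.4 30.2 0.00 | -1.2 0.4 30.2 0.00 | -1.2 0.4 30.2 0.00 |
```

View pics/w9c.png

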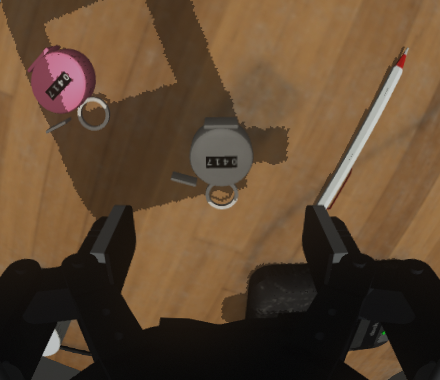

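The counter case is at (321,256) full-frame, its ring at (321,296) toward the gripper and its lever to the left. The ballpoint lies off to the right, clear.

```bash
python3 - <<'E'
from h import *
c=load('w9')
for p,z in [((321,256),22),((321,296),11.5),((290,256),12),((353,256),12),((322,223),11.5)]: print(p,z,fplane(c,p,z).round(1))
E
```

```text
(321, 256) 22 [ 452.5 -384.7   22. ]
(321, 296) 11.5 [ 465.5 -416.5   11.5]
(290, 256) 12 [ 434.6 -396.1   12. ]
(353, 256) 12 [ 474.1 -380.1   12. ]
(322, 223) 11.5 [ 445.9 -366.7   11.5]
```

Call:
jog_arm --targets '[{"tx": -5.4,"ty": 2,"tz": 30,"rx": 0,"ry": 0,"rz": 0},{"tx": 0,"ty": 0,"tz": 30,"rx": 0,"ry": 0,"rz": 0},{"tx": 0,"ty": 0,"tz": 31,"rx": 0,"ry": 0,"rz": 0},{"tx": 0,"ty": 0,"tz": 0,"rx": 0,"ry": 0,"rz": 0},{"tx": 0,"ty": 0,"tz": 0,"rx": 0,"ry": 0,"rz": 0}]'

```text
t: 21.38
tcp_pos: [453.0, -381.4, 11.5]
ee_rot: [0.557, 0.83, 0.001, -0.002]
contact_force: [0.2, 0.4, 0.8]
grip_width: 0.849
finger_force: 0.0
```

Call:
jog_arm --targets '[{"tx": 0,"ty": 0,"tz": 0,"rx": 0,"ry": 0,"rz": 0},{"tx": 0,"ty": 0,"tz": 0,"rx": 0,"ry": 0,"rz": 0},{"tx": 0,"ty": 0,"tz": 0,"rx": 0,"ry": 0,"rz": 0},{"tx": 0,"ty": 0,"tz": 0,"rx": 0,"ry": 0,"rz": 0},{"tx": 0,"ty": 0,"tz": 0,"rx": 0,"ry": 0,"rz": 0},{"tx": 0,"ty": 0,"tz": 0,"rx": 0,"ry": 0,"rz": 0}]' --jaw 0

```text
t: 21.88
tcp_pos: [455.2, -385.5, 16.1]
ee_rot: [0.558, 0.83, -0.001, 0.002]
contact_force: [-1.0, 2.5, 8.1]
grip_width: 0.452
finger_force: 59.1
```

Call:
jog_arm --targets '[{"tx": 0,"ty": 0,"tz": -20,"rx": 0,"ry": 0,"rz": 0},{"tx": 0,"ty": 0,"tz": -40,"rx": 0,"ry": 0,"rz": 0},{"tx": 0,"ty": 0,"tz": -40,"rx": 0,"ry": 0,"rz": 0},{"tx": 0,"ty": 0,"tz": -40,"rx": 0,"ry": 0,"rz": 0}]'

```text
t: 22.22
tcp_pos: [453.8, -384.0, 155.7]
ee_rot: [0.558, 0.83, -0.0, 0.001]
contact_force: [0.1, -0.3, -1.3]
grip_width: 0.445
finger_force: 60.4
```

```bash
python3 plan.py 420 0 200 160 13
```

```text
t 22.2 tcp [ 453.8 -384.   155.7] yaw 112.2 dyaw 47.8 j6 -1.29 tilt 0.06 F [ 0.1 -0.3 -1.3] gw 0.445 ff 60.38654923439026
28.3 8.8 -3.4 -0.74 | 27.7 10.6 -3.4 -0.74 | 27.0 12.3 -3.4 -0.74 | 26.1 14.0 -3.4 -0.74 | 25.2 15.7 -3.4 -0.74 | 24.1 17.2 -3.4 -0.74 | 23.0 18.8 -3.4 -0.74 | 21.7 20.2 -3.4 -0.74 | 20.4 21.5 -3.4 -0.74 | 19.0 22.8 -3.4 -0.74 | 17.5 24.0 -3.4 -0.74 | 15.9 25.0 -3.4 -0.74 | 14.2 26.0 -3.4 -0.74 |
```

Call:
jog_arm --targets '[{"tx": 28.3,"ty": 8.8,"tz": -3.5,"rx": 0,"ry": 0,"rz": -0.74},{"tx": 27.7,"ty": 10.6,"tz": -3.5,"rx": 0,"ry": 0,"rz": -0.74},{"tx": 27,"ty": 12.3,"tz": -3.5,"rx": 0,"ry": 0,"rz": -0.74},{"tx": 26,"ty": 14,"tz": -3.5,"rx": 0,"ry": 0,"rz": -0.74},{"tx": 25.2,"ty": 15.7,"tz": -3.5,"rx": 0,"ry": 0,"rz": -0.74},{"tx": 24,"ty": 17.2,"tz": -3.5,"rx": 0,"ry": 0,"rz": -0.74},{"tx": 23,"ty": 18.8,"tz": -3.5,"rx": 0,"ry": 0,"rz": -0.74},{"tx": 21.7,"ty": 20.2,"tz": -3.5,"rx": 0,"ry": 0,"rz": -0.74},{"tx": 20.4,"ty": 21.5,"tz": -3.5,"rx": 0,"ry": 0,"rz": -0.74},{"tx": 19,"ty": 22.8,"tz": -3.5,"rx": 0,"ry": 0,"rz": -0.74}]'

```text
t: 23.05
tcp_pos: [427.5, -87.8, 189.4]
ee_rot: [0.264, 0.964, -0.0, 0.001]
contact_force: [0.4, 0.8, -1.5]
grip_width: 0.446
finger_force: 60.4
```

```bash
python3 plan.py 502 122.5 195 193.9 10
```

```text
t 23.1 tcp [427.5 -87.8 189.4] yaw 149.4 dyaw 44.5 j6 -1.51 tilt 0.17 F [ 0.4  0.8 -1.5] gw 0.446 ff 60.44842600822449
4.3 21.9 -0.6 -0.89 | 2.6 22.2 -0.6 -0.89 | 0.9 22.3 -0.6 -0.89 | -0.9 22.3 -0.6 -0.89 | -2.6 22.2 -0.6 -0.89 | -4.3 21.9 -0.6 -0.89 | -6.0 21.5 -0.6 -0.89 | -7.7 21.0 -0.6 -0.89 | -9.3 20.3 -0.6 -0.89 | -10.8 19.5 -0.6 -0.89 |
```

Call:
jog_arm --targets '[{"tx": 4.3,"ty": 22,"tz": -0.5,"rx": 0,"ry": 0,"rz": -0.89},{"tx": 2.6,"ty": 22.2,"tz": -0.5,"rx": 0,"ry": 0,"rz": -0.89},{"tx": 0.9,"ty": 22.3,"tz": -0.5,"rx": 0,"ry": 0,"rz": -0.89},{"tx": -0.9,"ty": 22.3,"tz": -0.5,"rx": 0,"ry": 0,"rz": -0.89},{"tx": -2.6,"ty": 22.2,"tz": -0.5,"rx": 0,"ry": 0,"rz": -0.89},{"tx": -4.3,"ty": 22,"tz": -0.5,"rx": 0,"ry": 0,"rz": -0.89},{"tx": -6,"ty": 21.5,"tz": -0.5,"rx": 0,"ry": 0,"rz": -0.89},{"tx": -7.7,"ty": 21,"tz": -0.5,"rx": 0,"ry": 0,"rz": -0.89},{"tx": -9.3,"ty": 20.3,"tz": -0.5,"rx": 0,"ry": 0,"rz": -0.89},{"tx": -10.8,"ty": 19.5,"tz": -0.5,"rx": 0,"ry": 0,"rz": -0.89}]'

```text
t: 23.88
tcp_pos: [503.5, 122.7, 194.4]
ee_rot: [-0.121, 0.993, -0.0, 0.001]
contact_force: [-0.6, 0.1, -1.2]
grip_width: 0.446
finger_force: 60.4
```

Call:
jog_arm --targets '[{"tx": 0,"ty": 0,"tz": 0,"rx": 0,"ry": 0,"rz": 0},{"tx": 0,"ty": 0,"tz": 0,"rx": 0,"ry": 0,"rz": 0}]'

```text
t: 24.05
tcp_pos: [503.2, 122.3, 194.0]
ee_rot: [-0.12, 0.993, -0.0, 0.001]
contact_force: [-0.2, -0.4, -0.3]
grip_width: 0.447
finger_force: 60.5
```

```bash
python3 plan.py 502 122.5 70 193.9; python3 - <<'E'
from h import *
c=snap('wrist','w10'); cv2.imwrite('pics/w10c.png',c['pixels'][60:480,60:580,::-1])
E
```

```text
t 24.1 tcp [503.2 122.3 194. ] yaw -166.2 dyaw 0.1 j6 -1.8 tilt 0.11 F [-0.2 -0.4 -0.3] gw 0.447 ff 60.50264596939087
0.3 0.1 31.0 -0.01 | 0.3 0.1 31.0 -0.01 | 0.3 0.1 31.0 -0.01 | 0.3 0.1 31.0 -0.01 |
```

View pics/w10c.png

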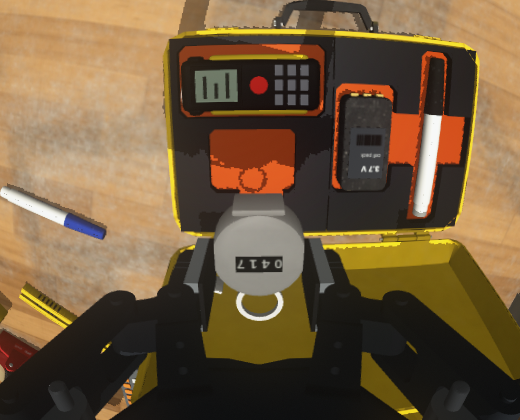

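The meter, battery and marker are seated, and the counter (crop centre (258,235)) is aligned over its cut-out with the ring toward the hinge. I'll lower it.

Call:
jog_arm --targets '[{"tx": 1,"ty": 0,"tz": 37,"rx": 0,"ry": 0,"rz": 0},{"tx": 0,"ty": 0,"tz": 37,"rx": 0,"ry": 0,"rz": 0},{"tx": 0,"ty": 0,"tz": 36,"rx": 0,"ry": 0,"rz": 0},{"tx": 0,"ty": 0,"tz": 10,"rx": 0,"ry": 0,"rz": 0},{"tx": 0,"ty": 0,"tz": 4,"rx": 0,"ry": 0,"rz": 0},{"tx": 0,"ty": 0,"tz": 3,"rx": 0,"ry": 0,"rz": 0},{"tx": 0,"ty": 0,"tz": 0,"rx": 0,"ry": 0,"rz": 0},{"tx": 0,"ty": 0,"tz": 0,"rx": 0,"ry": 0,"rz": 0}]'

```text
t: 24.77
tcp_pos: [503.5, 121.1, 67.9]
ee_rot: [-0.119, 0.993, -0.0, 0.002]
contact_force: [0.6, -0.3, -1.2]
grip_width: 0.447
finger_force: 60.6
```

Call:
jog_arm --targets '[{"tx": 0,"ty": 0,"tz": 2,"rx": 0,"ry": 0,"rz": 0},{"tx": 0,"ty": 0,"tz": 2,"rx": 0,"ry": 0,"rz": 0},{"tx": 0,"ty": 0,"tz": 1,"rx": 0,"ry": 0,"rz": 0},{"tx": 0,"ty": 0,"tz": 0,"rx": 0,"ry": 0,"rz": 0}]'

```text
t: 25.1
tcp_pos: [503.4, 121.2, 64.0]
ee_rot: [-0.119, 0.993, -0.0, 0.001]
contact_force: [-7.5, -1.3, 19.8]
grip_width: 0.443
finger_force: 63.2
```

Call:
jog_arm --targets '[{"tx": 0,"ty": 0,"tz": 0,"rx": 0,"ry": 0,"rz": 0},{"tx": 0,"ty": 0,"tz": 0,"rx": 0,"ry": 0,"rz": 0},{"tx": 0,"ty": 0,"tz": 0,"rx": 0,"ry": 0,"rz": 0},{"tx": 0,"ty": 0,"tz": 0,"rx": 0,"ry": 0,"rz": 0}]' --jaw 0.65

```text
t: 25.43
tcp_pos: [501.9, 121.2, 60.9]
ee_rot: [-0.119, 0.993, -0.0, 0.0]
contact_force: [0.7, 0.1, -0.6]
grip_width: 0.654
finger_force: 0.0
```

Call:
jog_arm --targets '[{"tx": 0,"ty": 0,"tz": -20,"rx": 0,"ry": 0,"rz": 0},{"tx": 0,"ty": 0,"tz": -38,"rx": 0,"ry": 0,"rz": 0},{"tx": 8,"ty": 0,"tz": -38,"rx": 0,"ry": 0,"rz": 0},{"tx": 15,"ty": 0,"tz": -35,"rx": 0,"ry": 0,"rz": 0},{"tx": 15,"ty": 0,"tz": -30,"rx": 0,"ry": 0,"rz": 0},{"tx": 15,"ty": 0,"tz": -30,"rx": 0,"ry": 0,"rz": 0},{"tx": 0,"ty": 0,"tz": 0,"rx": 0,"ry": 0,"rz": 0}]'

```text
t: 26.02
tcp_pos: [451.7, 108.5, 258.1]
ee_rot: [-0.119, 0.993, -0.001, 0.005]
contact_force: [1.5, -0.1, 1.1]
grip_width: 0.65
finger_force: 0.0
```

```bash
python3 - <<'E'
from h import *
w=snap('wrist','w11'); t=snap('top','top2'); s=snap('scene','sc2')
a=cv2.resize(w['pixels'][60:360,90:560],None,fx=0.85,fy=0.85)
b=cv2.resize(t['pixels'][150:310,70:260],None,fx=2.1,fy=2.1)
d=cv2.resize(s['pixels'][180:350,150:330],None,fx=1.45,fy=1.45)
o=np.zeros((590,800,3),np.uint8); o[:a.shape[0],:a.shape[1]]=a; o[:b.shape[0],400:400+b.shape[1]]=b; o[340:340+d.shape[0],:d.shape[1]]=d
cv2.imwrite('pics/comb.png',o[...,::-1]); print(ctrl.get_obs()['tcp_pos'])
E
```

```text
[450.32755593 108.63866371 251.71071537]
```

View pics/comb.png

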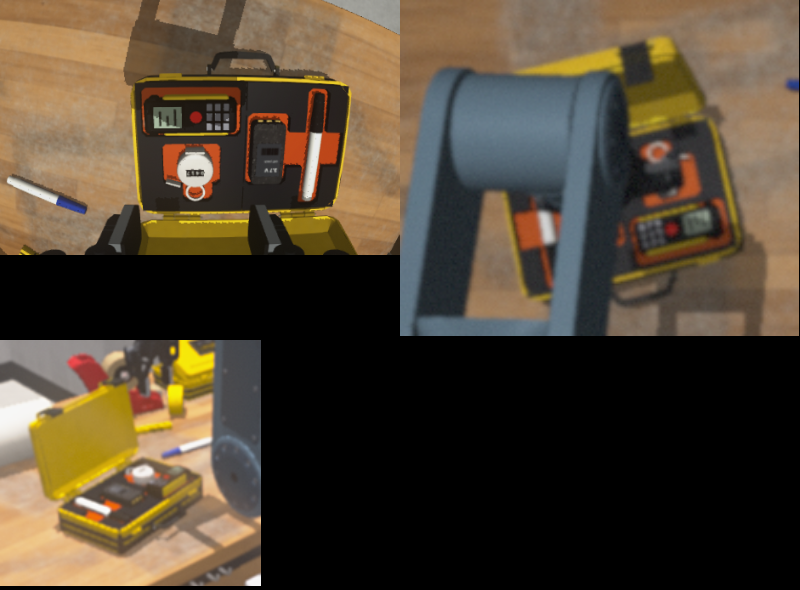

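All four lie in their cut-outs: counter (190,165), meter (190,115), battery (268,150) and marker (312,145) in the first panel. The lid is still up. I'll locate the hinge line and the lid angle numerically.

```bash
python3 - <<'E'
from h import *
O=np.array([484.7,111.])+0.5*124.5*np.array([-.24,.971]); u=np.array([.971,.24]); v=np.array([-.24,.971])
f=lambda p:(((p[:2]-O)@u).round(1),((p[:2]-O)@v).round(1))
c=load('w7')
print('foam mid',O)
for p in [(150,299),(285,302),(425,298),(285,118),(150,121),(438,121)]: print('rim',p,f(fplane(c,p,56)))
t=load('top0'); im=t['pixels']; hsv=cv2.cvtColor(im,cv2.COLOR_RGB2HSV)
yel=(hsv[...,0]>20)&(hsv[...,0]<35)&(hsv[...,1]>140)&(im.max(2)>90)
for col in (100,120,135,150,165,195):
    r=np.flatnonzero(yel[150:260,col])+150
    print(col,r[0],[(z,f(plane(t,(col,r[0]),z))) for z in (200,222,235)])
E
python3 plan.py 470 -10 270 194
```

```text
foam mid [469.76    171.44475]
rim (150, 299) (np.float64(83.2), np.float64(-139.0))
rim (285, 302) (np.float64(81.4), np.float64(-5.0))
rim (425, 298) (np.float64(78.2), np.float64(124.3))
rim (285, 118) (np.float64(-79.9), np.float64(-1.5))
rim (150, 121) (np.float64(-83.8), np.float64(-116.7))
rim (438, 121) (np.float64(-81.0), np.float64(121.8))
t 26.2 tcp [450.3 108.6 251.7] yaw -166.3 dyaw 0.3 j6 -1.83 tilt 0.03 F [ 0.2 -0.9 -1. ] gw 0.648 ff 0.0
2.2 -30.0 -4.6 -0.02 | 2.3 -30.0 -4.6 -0.02 | 2.3 -30.0 -4.6 -0.02 | 2.4 -30.0 -4.6 -0.02 | Traceback (most recent call last):
  File "<stdin>", line 11, in <module>
IndexError: index 0 is out of bounds for axis 0 with size 0
```

The hinge sits about 88 mm ahead of the foam mid. Plan: go over the lid with shut fingers, come down behind it, and push the tip along an arc.

Call:
jog_arm --targets '[{"tx": 0,"ty": 10,"tz": -38,"rx": 0,"ry": 0,"rz": 0},{"tx": -15,"ty": 10,"tz": -10,"rx": 0,"ry": 0,"rz": 0},{"tx": -32,"ty": 6,"tz": 0,"rx": 0,"ry": 0,"rz": 0},{"tx": -32,"ty": 6,"tz": 0,"rx": 0,"ry": 0,"rz": 0},{"tx": -32,"ty": 6,"tz": 0,"rx": 0,"ry": 0,"rz": 0},{"tx": -32,"ty": 6,"tz": 0,"rx": 0,"ry": 0,"rz": 0},{"tx": -32,"ty": 6,"tz": 0,"rx": 0,"ry": 0,"rz": 0},{"tx": -32,"ty": 6,"tz": 0,"rx": 0,"ry": 0,"rz": 0},{"tx": -32,"ty": 0,"tz": 0,"rx": 0,"ry": 0,"rz": 0},{"tx": 0,"ty": 0,"tz": 0,"rx": 0,"ry": 0,"rz": 0}]' --jaw 0

```text
t: 27.0
tcp_pos: [672.4, 220.4, 292.6]
ee_rot: [-0.119, 0.993, -0.0, -0.003]
contact_force: [-0.2, -0.2, -1.4]
grip_width: 0.003
finger_force: 0.0
```

```bash
cat > lid.py <<'E'
from h import *
s=ctrl.get_obs(); O=np.array([469.76,171.44]); u=np.array([.971,.24]); v=np.array([-.24,.971]); p=s['tcp_pos']
M=R.from_quat(s['ee_rot']).as_matrix()
print('t',round(s['t'],2),'xp %.1f yp %.1f z %.1f'%((p[:2]-O)@u,(p[:2]-O)@v,p[2]),'tilt',np.degrees(np.arccos(-M[2,2])).round(2),'F',s['contact_force'].round(1),'gw',s['grip_width'])
E
python3 lid.py
```

```text
t 27.0 xp 208.5 yp -1.1 z 292.6 tilt 0.38 F [-0.2 -0.2 -1.4] gw 0.0025190446332259485
```

Call:
jog_arm --targets '[{"tx": 0,"ty": 0,"tz": 32,"rx": 0,"ry": 0,"rz": 0},{"tx": 0,"ty": 0,"tz": 32,"rx": 0,"ry": 0,"rz": 0},{"tx": 0,"ty": 0,"tz": 32,"rx": 0,"ry": 0,"rz": 0},{"tx": 0,"ty": 0,"tz": 0,"rx": 0,"ry": 0,"rz": 0},{"tx": 10,"ty": 0,"tz": 0,"rx": 0,"ry": 0,"rz": 0},{"tx": 10,"ty": 0,"tz": 0,"rx": 0,"ry": 0,"rz": 0},{"tx": 10,"ty": 0,"tz": 0,"rx": 0,"ry": 0,"rz": 0},{"tx": 10,"ty": 0,"tz": 0,"rx": 0,"ry": 0,"rz": 0}]'

```text
t: 27.67
tcp_pos: [630.1, 210.1, 204.2]
ee_rot: [-0.119, 0.993, 0.0, -0.0]
contact_force: [-0.1, -0.9, 0.1]
grip_width: 0.001
finger_force: 0.0
```

```bash
python3 lid.py
```

```text
t 27.67 xp 164.9 yp -1.0 z 204.2 tilt 0.03 F [-0.1 -0.9  0.1] gw 0.00131288147097536
```

Call:
jog_arm --targets '[{"tx": 7,"ty": 0,"tz": 2,"rx": 0,"ry": 0,"rz": 0},{"tx": 7,"ty": 0,"tz": 2,"rx": 0,"ry": 0,"rz": 0},{"tx": 7,"ty": 0,"tz": 2,"rx": 0,"ry": 0,"rz": 0},{"tx": 7,"ty": 0,"tz": 0,"rx": 0,"ry": 0,"rz": 0},{"tx": 7,"ty": 0,"tz": 0,"rx": 0,"ry": 0,"rz": 0},{"tx": 7,"ty": 0,"tz": 0,"rx": 0,"ry": 0,"rz": 0}]'

```text
t: 28.17
tcp_pos: [591.5, 200.4, 199.8]
ee_rot: [-0.119, 0.993, 0.0, 0.003]
contact_force: [5.5, 1.4, 4.2]
grip_width: 0.002
finger_force: 2.6
```

```bash
python3 lid.py
```

```text
t 28.17 xp 125.1 yp -1.1 z 199.8 tilt 0.35 F [5.5 1.4 4.2] gw 0.001975327853118186
```

Contact is made at about 6 N, with the lid near upright. I'll continue along the arc.

Call:
jog_arm --targets '[{"tx": 13,"ty": 0,"tz": 0,"rx": 0,"ry": 0,"rz": 0},{"tx": 13,"ty": 0,"tz": 0.5,"rx": 0,"ry": 0,"rz": 0},{"tx": 13,"ty": 0,"tz": 1,"rx": 0,"ry": 0,"rz": 0},{"tx": 12,"ty": 0,"tz": 2,"rx": 0,"ry": 0,"rz": 0},{"tx": 12,"ty": 0,"tz": 3,"rx": 0,"ry": 0,"rz": 0},{"tx": 12,"ty": 0,"tz": 3.5,"rx": 0,"ry": 0,"rz": 0}]'

```text
t: 28.67
tcp_pos: [518.5, 182.3, 190.1]
ee_rot: [-0.119, 0.993, -0.0, 0.003]
contact_force: [3.8, -0.8, 4.4]
grip_width: -0.002
finger_force: 2.6
```

```bash
python3 lid.py
```

```text
t 28.67 xp 49.9 yp -1.1 z 190.1 tilt 0.36 F [ 3.8 -0.8  4.4] gw -0.002494599082949351
```

Exactly on the planned arc (about 60°).

Call:
jog_arm --targets '[{"tx": 11,"ty": 0,"tz": 5,"rx": 0,"ry": 0,"rz": 0},{"tx": 11,"ty": 0,"tz": 6,"rx": 0,"ry": 0,"rz": 0},{"tx": 10.5,"ty": 0,"tz": 7,"rx": 0,"ry": 0,"rz": 0},{"tx": 9.5,"ty": 0,"tz": 8,"rx": 0,"ry": 0,"rz": 0},{"tx": 9,"ty": 0,"tz": 8.5,"rx": 0,"ry": 0,"rz": 0},{"tx": 8.5,"ty": 0,"tz": 9,"rx": 0,"ry": 0,"rz": 0},{"tx": 7.5,"ty": 0,"tz": 10,"rx": 0,"ry": 0,"rz": 0},{"tx": 6.5,"ty": 0,"tz": 10.5,"rx": 0,"ry": 0,"rz": 0},{"tx": 6,"ty": 0,"tz": 11,"rx": 0,"ry": 0,"rz": 0}]'

```text
t: 29.42
tcp_pos: [440.2, 163.2, 113.6]
ee_rot: [-0.119, 0.993, -0.0, 0.001]
contact_force: [3.7, -1.5, 3.4]
grip_width: 0.001
finger_force: 2.0
```

```bash
python3 lid.py
```

```text
t 29.42 xp -30.7 yp -0.8 z 113.6 tilt 0.16 F [ 3.7 -1.5  3.4] gw 0.0007529155665590548
```

Call:
jog_arm --targets '[{"tx": 4.5,"ty": 0,"tz": 11,"rx": 0,"ry": 0,"rz": 0},{"tx": 3,"ty": 0,"tz": 10,"rx": 0,"ry": 0,"rz": 0},{"tx": 2,"ty": 0,"tz": 7,"rx": 0,"ry": 0,"rz": 0},{"tx": 0,"ty": 0,"tz": 2.5,"rx": 0,"ry": 0,"rz": 0},{"tx": 0,"ty": 0,"tz": 0,"rx": 0,"ry": 0,"rz": 0}]'

```text
t: 29.83
tcp_pos: [429.6, 161.4, 81.6]
ee_rot: [-0.119, 0.993, 0.0, -0.001]
contact_force: [0.6, -0.1, -0.1]
grip_width: 0.001
finger_force: 0.0
```

```bash
python3 lid.py
```

```text
t 29.83 xp -41.5 yp -0.1 z 81.6 tilt 0.12 F [ 0.6 -0.1 -0.1] gw 0.0005625430801072738
```

Call:
jog_arm --targets '[{"tx": 0,"ty": 0,"tz": 1,"rx": 0,"ry": 0,"rz": 0},{"tx": 0,"ty": 0,"tz": 1,"rx": 0,"ry": 0,"rz": 0},{"tx": 0,"ty": 0,"tz": 0.5,"rx": 0,"ry": 0,"rz": 0},{"tx": 0,"ty": 0,"tz": 0,"rx": 0,"ry": 0,"rz": 0}]'

```text
t: 30.17
tcp_pos: [429.7, 161.6, 80.7]
ee_rot: [-0.119, 0.993, 0.0, -0.001]
contact_force: [-6.7, -1.9, 13.4]
grip_width: -0.001
finger_force: 6.9
```

```bash
python3 lid.py
```

```text
t 30.17 xp -41.3 yp 0.0 z 80.7 tilt 0.11 F [-6.7 -1.9 13.4] gw -0.0013615209666335958
```

The lid is on its stop: 13 N at z 80.7 mm (81 mm expected). A slight extra press, then lift away.

Call:
jog_arm --targets '[{"tx": 0,"ty": 0,"tz": 1,"rx": 0,"ry": 0,"rz": 0},{"tx": 0,"ty": 0,"tz": 0,"rx": 0,"ry": 0,"rz": 0},{"tx": 0,"ty": 0,"tz": 0,"rx": 0,"ry": 0,"rz": 0}]'

```text
t: 30.42
tcp_pos: [429.8, 161.6, 80.6]
ee_rot: [-0.12, 0.993, -0.0, -0.001]
contact_force: [-10.7, -2.5, 23.6]
grip_width: 0.002
finger_force: 11.8
```

Call:
jog_arm --targets '[{"tx": 0,"ty": 0,"tz": -10,"rx": 0,"ry": 0,"rz": 0},{"tx": 0,"ty": 0,"tz": -30,"rx": 0,"ry": 0,"rz": 0},{"tx": 0,"ty": 0,"tz": -35,"rx": 0,"ry": 0,"rz": 0},{"tx": 0,"ty": -20,"tz": -30,"rx": 0,"ry": 0,"rz": 0},{"tx": 0,"ty": -35,"tz": 0,"rx": 0,"ry": 0,"rz": 0},{"tx": 0,"ty": -35,"tz": 0,"rx": 0,"ry": 0,"rz": 0},{"tx": 0,"ty": -35,"tz": 0,"rx": 0,"ry": 0,"rz": 0},{"tx": 0,"ty": -35,"tz": 0,"rx": 0,"ry": 0,"rz": 0},{"tx": 0,"ty": 0,"tz": 0,"rx": 0,"ry": 0,"rz": 0},{"tx": 0,"ty": 0,"tz": 0,"rx": 0,"ry": 0,"rz": 0}]'

```text
t: 31.25
tcp_pos: [468.5, 4.6, 183.9]
ee_rot: [-0.117, 0.993, 0.0, -0.0]
contact_force: [-0.1, 0.3, -0.6]
grip_width: 0.001
finger_force: 0.0
```

```bash
python3 lid.py; python3 - <<'E'
from h import *
c=snap('wrist','w12'); im=c['pixels']; hsv=cv2.cvtColor(im,cv2.COLOR_RGB2HSV)
yel=((hsv[...,0]>20)&(hsv[...,0]<35)&(hsv[...,1]>140)&(im.max(2)>90)).astype(np.uint8)
n,l,st,ce=cv2.connectedComponentsWithStats(yel); k=1+st[1:,4].argmax(); print(st[k])
w=np.array([fplane(c,p,81)[:2] for p in np.argwhere(l==k)[:,::-1].astype(float)],np.float32)
r=cv2.minAreaRect(w); print(r)
E
```

```text
t 31.25 xp -41.3 yp -161.7 z 183.9 tilt 0.03 F [-0.1  0.3 -0.6] gw 0.001318159208547795
[  366   166   267   202 35339]
((462.337646484375, 166.31288146972656), (169.29115295410156, 248.1435089111328), 13.640849113464355)
```

```bash
python3 -c "
from h import *
print(order.sign_off())"
```

```text
the job is handed in; nothing more can be done
None
```

The kit is made up and handed in: marker, battery, meter and counter each went down in their cut-outs, and the lid was pressed onto its stop at about 31 s; I got no verdict back, and I steered clear of the blue marker and ballpoint but did not re-measure their positions.

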